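# Load the specimen plates onto the contact board and switch on

### The arm

A 7-joint arm with a two-finger parallel gripper is mounted at the origin on the work surface. World frame = base frame: x ahead of the robot, y to its left, z up, the work surface at z = 0. Lengths are in m, angles in rad, forces in N, time in s.
With the tool pointing down it reaches from about 0.4 to 0.85 m from the base axis. Payload 10.4 kg.
Tool frame: the origin (TCP) lies at the very end of the fingers, on their centre line; the grasp point (between the pads) lies 19 mm behind it (grip_depth is the distance from the TCP to the grasp point, in m); z points along the fingers, x is the direction in which the jaws open and shut, and the axes are right-handed (so a half turn about z gives the same grasp; the last joint's range is limited). The gripper opens to 85 mm and grips with 20 to 120 N. Pads are 22 mm wide; open, the fingers measure 114 mm over their backs; the gripper's body (76 mm by 85 mm) begins 54 mm behind the grasp point. The pads swing forward as they close: fully open they stand 13 mm farther back than shut.
Start: joints at [1.19, 0.332, -0.065, 1.46, 0.022, 1.35, -0.088], TCP at [0.219, -0.585, 0.231] pointing down, gripper open.
Joint ranges: [-2.6, 2.6], [-0.5, 2.12], [-1.47, 1.34], [0.16, 2.42], [-1.27, 4.41], [0.06, 2.06], [-2.6, 2.6]. Speed limits (rad/s): [2.22, 2.22, 2.79, 2.79, 3.14, 3.14, 3.14].

### API

Orientations are given as a rotation vector (axis times angle).
In Python, from cell import observe, capture, job_done, grip_depth gives the robot as it stands.
- The arm moves only by the tool send_rows, never from a script. Its argument "increments" is text: rows parted by semicolons, each of 6 numbers parted by spaces: the shift along the world's x, y, z in mm, then the turn, a rotation vector about the world's x, y, z in degrees. In form: dx dy dz ax ay az; .... A call has 1 to 8 rows; each row is the pose to reach, as a shift and turn from the pose commanded when the call began; what a row does not reach only later rows make up. A row lasts 1/10 s, in which the tool goes at most 50 mm and 8.59 degrees, less where a joint would pass 70% of its speed; a pose out of reach is approached as far as the arm can. A call with a gripper value outside its range is refused whole. "hand" is the closure, from 0 (fully open) to 1 (shut), set as the call begins (left out, the last holds). The fingers move at their own pace and stop on an object; the grip force is fixed at half the most. Time passes only in rows, so rows that repeat a pose let the fingers close. It gives the time, the measured TCP pose, the force and the opening at its end, in the units of the state.
- observe(): the state, without advancing time (a new reading comes with each control period).
- capture(name): name is "scene" or "top" or "wrist"; returns a dict with "color" (480x640x3 uint8, red, green, blue), "depth" (480x640 float32, m along the optical axis (not along the pixel's ray), 0 where there is no reading), "camera_matrix" (3x3 intrinsics, pixels), "origin" and "attitude" of the camera in the world. Camera axes: x right, y down, z forward; pixel columns grow to the right and rows downward; lengths in m; the calibration is good to about 2 mm. A picture is of the moment at which its call begins.
- job_done(): hands the job in, once; it reports no verdict.
The state is a dict: "time_s": time; "joints": joint angles; "qd": joint speeds; "joint_efforts": joint torques, N m; "ee_pos": TCP position; "tcp_rot": TCP orientation; "contact_force": force on the tool from outside, world axes, zero at the start; "moment": the same for the moment, N m; "grip_width": opening from 0.0 (shut) to 1.0 (fully open).
Only numpy, scipy, OpenCV 4.12 (cv2) and the standard library are available. Lean on these libraries where they do the work, as an engineer would, in place of code of your own. Each camera call takes 0.05 s, during which the arm holds its last target.

### The job

Move every metal specimen plate out of the wooden tray onto the contact board: tip each one up out of its snug nest by pressing down its end at the black dot, lay it lengthwise and centred across the two brass bars of a bay of its own, and press it down until it lies level, fully home on both bars. Only when all the plates are home, throw the toggle switch beside the tray fully on; leave the other things on the bench where they are.

Things in the scene. Friction and masses are not known exactly. Their poses are not given: they have to be found in the camera images.
- plate0_mid (a point): A flat metal specimen plate (aluminium), 96 mm along its x, 50 mm along y, 8 mm thick, 100 to 200 g, plain on both faces. This point is its very centre. Two or three of the four plates are there; they start lying level in nests of the tray, in nests that vary.
- plate1_mid (a point): A flat metal specimen plate (copper), 96 mm along its x, 50 mm along y, 8 mm thick, 100 to 200 g, plain on both faces. This point is its very centre. Two or three of the four plates are there; they start lying level in nests of the tray, in nests that vary.
- plate2_mid (a point): A flat metal specimen plate (brass), 96 mm along its x, 50 mm along y, 8 mm thick, 100 to 200 g, plain on both faces. This point is its very centre. Two or three of the four plates are there; they start lying level in nests of the tray, in nests that vary.
- plate3_mid (a point): A flat metal specimen plate (steel), 96 mm along its x, 50 mm along y, 8 mm thick, 100 to 200 g, plain on both faces. This point is its very centre. Two or three of the four plates are there; they start lying level in nests of the tray, in nests that vary.
- tray: Low wooden storage tray fixed to the table, 254 mm along x, 174 mm along y, 40 mm high; origin at the centre of its underside, x roughly away from the robot. Four nests (pockets 100 x 54 mm), two rows by two columns. A plate in a nest lies 1 mm below the tray's top with 2 mm of gap around it: no room for fingers. A black dot on the rim marks each nest's -x end, the end to press.
- nest0 (a point): Centre of a plate lying level in the near left (+y) nest; 35 mm high, axes as the tray's. The nest's floor is a stiff seesaw: 3 to 5 N on the plate 34 mm from the centre towards -x sinks it 11 mm there, to a stop, and tilts the plate 0.33 rad, its +x end 16 mm up; it stays so. That end can then be gripped across the 50 mm width. The +x end cannot be pressed down.
- nest1 (a point): Centre of a plate lying level in the near right (-y) nest; 35 mm high, axes as the tray's. The nest's floor is a stiff seesaw: 3 to 5 N on the plate 34 mm from the centre towards -x sinks it 11 mm there, to a stop, and tilts the plate 0.33 rad, its +x end 16 mm up; it stays so. That end can then be gripped across the 50 mm width. The +x end cannot be pressed down.
- nest2 (a point): Centre of a plate lying level in the far left (+y) nest; 35 mm high, axes as the tray's. The nest's floor is a stiff seesaw: 3 to 5 N on the plate 34 mm from the centre towards -x sinks it 11 mm there, to a stop, and tilts the plate 0.33 rad, its +x end 16 mm up; it stays so. That end can then be gripped across the 50 mm width. The +x end cannot be pressed down.
- nest3 (a point): Centre of a plate lying level in the far right (-y) nest; 35 mm high, axes as the tray's. The nest's floor is a stiff seesaw: 3 to 5 N on the plate 34 mm from the centre towards -x sinks it 11 mm there, to a stop, and tilts the plate 0.33 rad, its +x end 16 mm up; it stays so. That end can then be gripped across the 50 mm width. The +x end cannot be pressed down.
- board: Contact board fixed to the table: clear plastic base 12 mm high, 150 mm along x, 400 mm along y; origin on its underside under the middle bay, x roughly away from the robot. Three bays side by side along y, 100 mm apart, each with two brass bars, one fixed and one stiff sinking bar. A plate lies across both, its length along the board's x.
- bay0 (a point): Plate's centre when home in the -y end bay, 26 mm above the table; axes as the board's. Bars 36 mm along y, 10 mm along x: a fixed one 32 mm towards +x, its top 22 mm up; one 32 mm towards -x, top at first 28 to 29 mm up, sinks to 22 mm under a push of 4 to 10 N (not under a plate's weight) and stays down.
- bay1 (a point): Plate's centre when home in the middle bay, 26 mm above the table; axes as the board's. Bars 36 mm along y, 10 mm along x: a fixed one 32 mm towards +x, its top 22 mm up; one 32 mm towards -x, top at first 28 to 29 mm up, sinks to 22 mm under a push of 4 to 10 N (not under a plate's weight) and stays down.
- bay2 (a point): Plate's centre when home in the +y end bay, 26 mm above the table; axes as the board's. Bars 36 mm along y, 10 mm along x: a fixed one 32 mm towards +x, its top 22 mm up; one 32 mm towards -x, top at first 28 to 29 mm up, sinks to 22 mm under a push of 4 to 10 N (not under a plate's weight) and stays down.
- switch_base: Toggle switch fixed to the table on the left of the tray: grey block 70 mm along x, 50 mm along y, 25 mm high; origin at the centre of its underside, x roughly away from the robot. The lever's pivot is 22 mm above the origin.
- switch (a joint): Lever of the toggle switch. 0 = off (leans towards the block's -x, the robot), 1.0 rad = fully on (leans to +x). It starts between 0 and 0.12 and stays where it is left; 1 to 2 N at the ball moves it.
- switch_tip (a point): Centre of the lever's white ball, 26 mm across, 60 mm from the pivot.
- beaker: Bystander, loose: glass beaker, 68 mm across, 85 mm tall. Origin at the centre of its underside.
- compass: Bystander, loose: small round brass compass, 42 mm across, 12 mm high. Origin at the centre of its underside.
- magnet: Bystander, loose: dark steel bar magnet 75 x 18 x 12 mm. Origin at the centre of its underside.
- weight: Bystander, loose: knobbed brass weight, 40 mm across, 52 mm tall. Origin at the centre of its underside.
- jar: Bystander, loose: white plastic jar, 52 mm across, 60 mm tall. Origin at the centre of its underside.
- eraser: Bystander, loose: grey eraser block 55 x 24 x 13 mm. Origin at the centre of its underside.
Things that resemble listed ones, but are neither listed nor needed, are in the scene too. Of the things like the part that bears plate3_mid, leave any that is turquoise; of the rest the smaller one is meant.

How it is judged:
By the outcome, as a careful person would: the job done as asked, in the order asked, and still so for the second after the job is handed in, with the robot touching nothing.
Of plate0, plate1, plate2, plate3 only 2 to 3 are there at a start; the rules pass over those that are not, and their reading is None.
At some moment in a run one of plate0, plate1, plate2, plate3 may be knocked a few centimetres aside while the robot is not near it.
Once in a run the grip may slacken for a moment while it holds something.
It also fails if it takes over 210 s, if anything falls off the work surface, if the arm or the gripper's body presses on something with over 40 N, if the wrist force passes 120 N, or if a joint passes its speed limit or range.

## Working session

There is one attempt and no reset: what is moved stays moved. The work goes in short steps, Python scripts to look and compute and a tool call to move; the robot and the scene stay as the last step left them, time stands still between calls to the robot, and variables do not carry over. Pictures are saved under pics/ and viewed, and the job is handed in when it is done.

Besides the shell and the picture viewer there is one more tool, called as name(argument=value, ...) on one line, values as JSON. send_rows: Moves the arm, as the interface text tells. Its arguments: {"type":"object","properties":{"increments":{"type":"string"},"hand":{"type":"number"}},"required":["increments"]}

```bash
ls; mkdir -p pics
python3 - <<'E'
from cell import observe, capture, grip_depth
import cv2,numpy as np
print(observe(),grip_depth)
for n in ("scene","top","wrist"):
    c=capture(n)
    np.savez(f"pics/{n}0.npz",**c)
    cv2.imwrite(f"pics/{n}0.png",c["color"][:,:,::-1])
    print(n,c["camera_matrix"],c["origin"],c["attitude"])
E
```

```text
pics
{'time_s': 0.0, 'joints': array([ 1.19042281,  0.3328728 , -0.06470705,  1.46091146,  0.02158428,
        1.34988036, -0.0884853 ]), 'qd': array([-1.67354982e-04,  1.07616569e-04,  4.16936913e-04,  8.23158656e-04,
        1.23180826e-03, -4.10322780e-05,  3.55772201e-04]), 'joint_efforts': array([-4.91128435e-05, -6.25451231e+01,  4.87286272e-02, -3.91592360e+01,
        1.60174852e-02,  1.00434740e-02,  2.35576243e-05]), 'ee_pos': array([ 0.21874872, -0.58508849,  0.23052961]), 'tcp_rot': array([-2.58068217e+00,  1.79024607e+00,  1.81598360e-03]), 'contact_force': array([ 0.29196684, -0.3145106 ,  0.94879631]), 'moment': array([ 0.06445748,  0.00103423, -0.00709002]), 'grip_width': 1.0002047996597272} 0.0187
scene [[471.18805629   0.         326.3517071 ]
 [  0.         471.18805629 244.07509066]
 [  0.           0.           1.        ]] [ 1.03844055 -0.0821186   0.89332961] [-2.07741689 -1.65598039  0.4932194 ]
top [[543.68188746   0.         318.44532594]
 [  0.         543.68188746 244.01068671]
 [  0.           0.           1.        ]] [0.26246226 0.0114566  1.34434586] [-2.07956234  2.14140434 -0.23465216]
wrist [[373.93511673   0.         318.39997432]
 [  0.         373.93511673 242.40845421]
 [  0.           0.           1.        ]] [ 0.29800058 -0.55523338  0.37430119] [ 2.34559263 -1.62740791 -0.27519376]
```

View pics/top0.png

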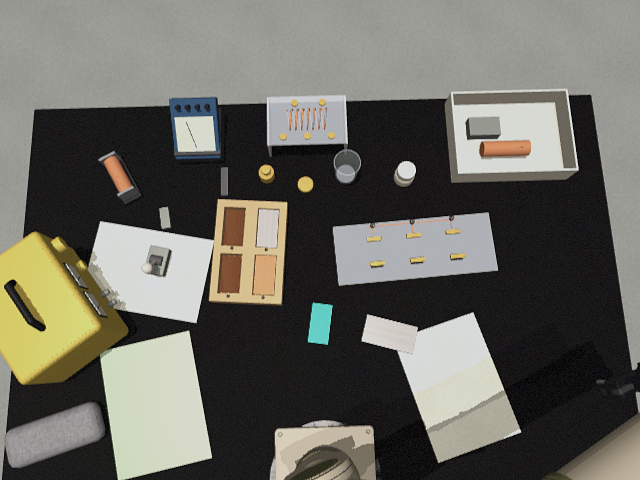

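View pics/scene0.png

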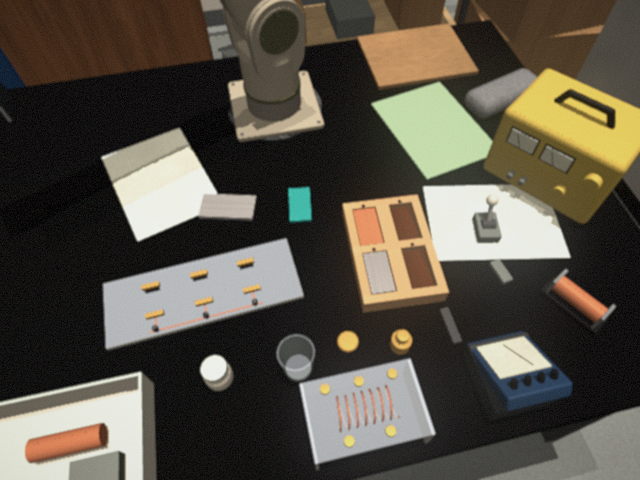

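View pics/wrist0.png

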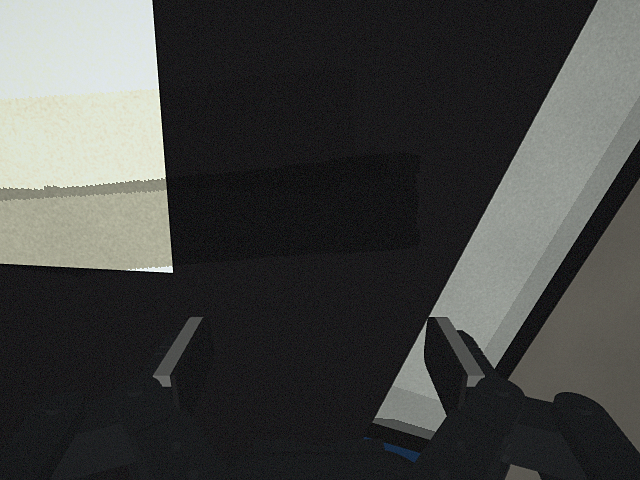

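```bash
cat > h.py <<'E'
import numpy as np,cv2
from scipy.spatial.transform import Rotation as R
def load(n): 
    d=np.load(n); return {k:d[k] for k in d}
def pts(c,uv,z=None):
    """pixels -> world; z plane if given, else depth"""
    uv=np.atleast_2d(np.float64(uv)); K=c["camera_matrix"]; A=R.from_rotvec(c["attitude"]).as_matrix()
    d=np.c_[(uv[:,0]-K[0,2])/K[0,0],(uv[:,1]-K[1,2])/K[1,1],np.ones(len(uv))]
    w=d@A.T
    if z is None:
        s=np.array([c["depth"][int(round(v)),int(round(u))] for u,v in uv])
    else: s=(z-c["origin"][2])/w[:,2]
    return c["origin"]+w*s[:,None]
def proj(c,P):
    A=R.from_rotvec(c["attitude"]).as_matrix(); q=(np.atleast_2d(P)-c["origin"])@A
    return q[:,:2]/q[:,2:]*c["camera_matrix"][0,0]+c["camera_matrix"][:2,2]
E
python3 - <<'E'
from h import *
t=load("pics/top0.npz"); s=load("pics/scene0.npz")
def crop(c,x0,y0,x1,y1,f,n): cv2.imwrite(n,cv2.resize(c["color"][y0:y1,x0:x1,::-1],None,fx=f,fy=f,interpolation=cv2.INTER_CUBIC))
crop(t,200,190,300,310,5,"pics/ctray.png"); crop(t,325,205,505,295,4.4,"pics/cboard.png"); crop(t,120,230,190,300,6,"pics/csw.png")
crop(s,330,180,500,320,4.4,"pics/cstray.png")
for u,v in [(233,228),(267,228),(230,275),(265,275),(250,205),(249,250),(390,334),(320,324),(345,260),(373,239),(377,264),(413,236),(417,260),(453,232),(457,256),(147,268),(163,250)]: print((u,v),pts(t,(u,v)).round(4)[0], t["color"][v,u])
E
```

```text
(233, 228) [0.5971 0.2105 0.0272] [124  76  48]
(267, 228) [0.5911 0.1245 0.0412] [204 197 192]
(230, 275) [0.4787 0.2174 0.0272] [129  81  52]
(265, 275) [0.4747 0.1309 0.0364] [215 170 122]
(250, 205) [0.6526 0.1668 0.037 ] [214 188 140]
(249, 250) [0.5377 0.1695 0.0376] [215 191 143]
(390, 334) [ 0.3252 -0.1678  0.0145] [214 208 203]
(320, 324) [0.3548 0.0006 0.0058] [ 99 206 197]
(345, 260) [ 0.5114 -0.0667  0.0082] [176 179 184]
(373, 239) [ 0.5603 -0.138   0.0208] [217 196 109]
(377, 264) [ 0.495  -0.1435  0.0301] [218 203 115]
(413, 236) [ 0.5651 -0.2385  0.0206] [193 164  84]
(417, 260) [ 0.5028 -0.2431  0.0267] [220 200 115]
(453, 232) [ 0.572  -0.3388  0.023 ] [217 190 104]
(457, 256) [ 0.5095 -0.342   0.029 ] [220 190 107]
(147, 268) [0.4921 0.404  0.0815] [215 218 210]
(163, 250) [0.5461 0.3832 0.027 ] [172 172 163]
```

View pics/ctray.png

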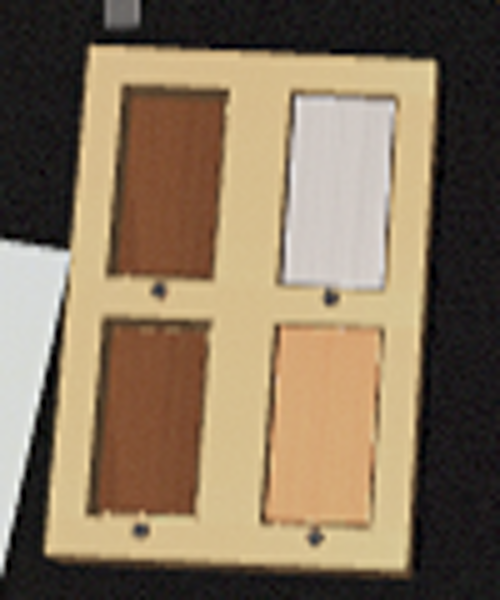

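View pics/cboard.png

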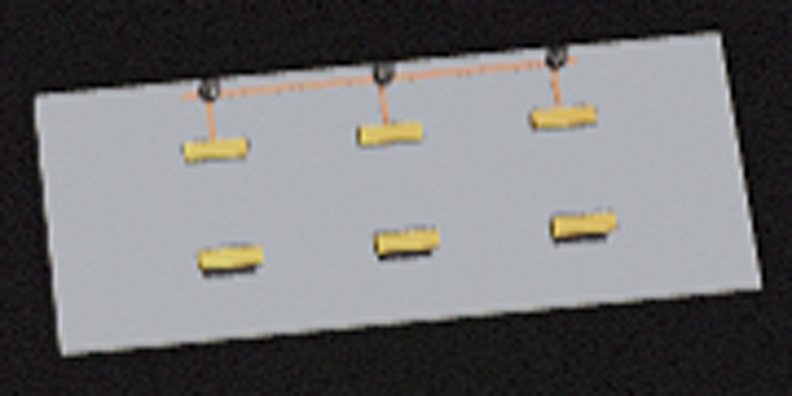

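View pics/cstray.png

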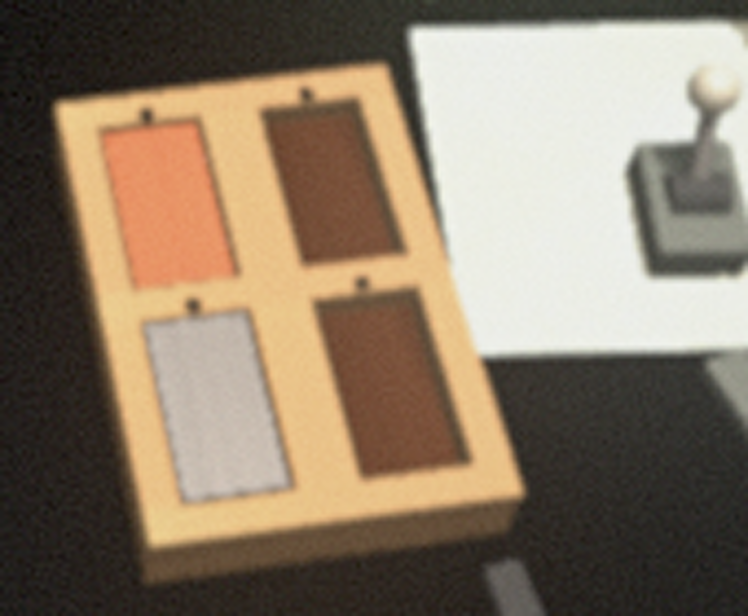

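View pics/csw.png

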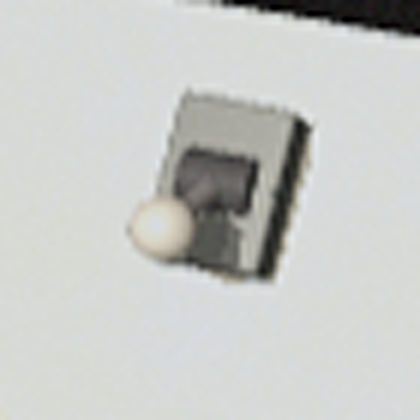

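The top crop shows copper in the near right nest (265,275), a grey plate in the far right nest (267,228), and two empty nests (233,228) and (230,275). The scene crop agrees. Three things could be taken for the grey plate: the nest3 plate (267,228), the pale slab (390,334) and the turquoise slab (320,324). I choose the one in the nest, and I'll check the sizes to confirm it. Next I'll measure the fixtures.

```bash
cat > meas.py <<'E'
from h import *
t=load("pics/top0.npz")
hsv=cv2.cvtColor(t["color"],cv2.COLOR_RGB2HSV)
def rect(mask,box,z,name,close=0):
    m=np.zeros(mask.shape,np.uint8); x0,y0,x1,y1=box; m[y0:y1,x0:x1]=mask[y0:y1,x0:x1]*255
    if close: m=cv2.morphologyEx(m,cv2.MORPH_CLOSE,np.ones((close,close)))
    cs,_=cv2.findContours(m,cv2.RETR_EXTERNAL,cv2.CHAIN_APPROX_NONE)
    k=max(cs,key=cv2.contourArea)[:,0]
    w=pts(t,k,z)[:,:2]
    r=cv2.minAreaRect(np.float32(w*1000))
    print(name,"centre",np.round(r[0],1),"size+px",np.round(r[1],1),"ang",round(r[2],2),"px",k.mean(0).round())
    return k,w
H,S,V=[hsv[...,i] for i in range(3)]
rect((S>40)&(V>90)&(H<35),(195,190,300,310),.04,"tray",5)
rect((S<25)&(V>140),(250,200,285,252),.039,"grey")
rect((S>70)&(V>170)&(H<15),(250,255,280,297),.039,"copper",3)
rect((S<40)&(V>110),(325,205,505,295),.012,"board",9)
rect((V>150)&(S<40),(355,310,422,356),.0145,"slab")
rect((H>80)&(H<95)&(S>80),(300,295,340,350),.008,"turq")
br=(S>80)&(V>120)&(H>14)&(H<35)
for n,b,z in [("f2",(362,230,388,245),.022),("s2",(365,256,388,270),.0285),("f1",(403,228,425,241),.022),("s1",(407,252,428,267),.0285),("f0",(443,225,464,237),.022),("s0",(446,249,470,263),.0285)]: rect(br,b,z,n)
E
python3 meas.py
```

```text
tray centre [536.9 170.5] size+px [175.6 257.4] ang 85.77 px [249. 252.]
grey centre [591.8 124.2] size+px [49.2 96.7] ang 85.96 px [267. 228.]
copper centre [518.3 115.7] size+px [14.7  5. ] ang 88.34 px [271. 256.]
board centre [ 536.3 -241.2] size+px [151.3 398.6] ang 3.8 px [414. 249.]
slab centre [ 318.  -175.2] size+px [147.5  76.8] ang 74.21 px [393. 336.]
turq centre [357.2   1.8] size+px [52.6 98.8] ang 81.27 px [320. 323.]
f2 centre [ 561.8 -139. ] size+px [11.8 33.5] ang 3.65 px [374. 239.]
s2 centre [ 497.8 -143.9] size+px [34.7 10. ] ang 88.34 px [377. 263.]
f1 centre [ 567.8 -239. ] size+px [10.1 35.2] ang 5.62 px [413. 235.]
s1 centre [ 504.1 -243.2] size+px [10.7 34.7] ang 4.11 px [417. 259.]
f0 centre [ 574.8 -338.1] size+px [33.  10.3] ang 88.35 px [453. 231.]
s0 centre [ 510.7 -342.7] size+px [10.4 34.8] ang 3.17 px [457. 256.]
```

```bash
cat >> meas.py <<'E'
print(hsv[275,265],hsv[262,258])
rect((S>85)&(V>170)&(H<17)&(H>9),(250,252,280,299),.039,"copper2")
g=rect((V<80),(255,248,272,256),.04,"dot3"); g=rect((V<80),(255,292,272,303),.04,"dot1")
E
python3 meas.py|tail -4
cat > go.py <<'E'
import sys
from h import *
from cell import observe
# usage: target tcp mm x y z, yaw of tool x (deg), tilt (deg; body leans towards robot / along -heading+? about axis a)
def target(yaw,tilt=0,head=None):
    y=np.radians(yaw); X=np.array([np.cos(y),np.sin(y),0]); Z=np.array([0,0,-1.]); M=np.c_[X,np.cross(Z,X),Z]
    # tilt about tool x direction so that body leans to -x world for positive tilt
    s=1 if X[1]<0 else -1
    return R.from_rotvec(s*np.radians(tilt)*X)*R.from_matrix(M)
if __name__=="__main__":
    x,y,z,yaw,*r=map(float,sys.argv[1:]); tilt=r[0] if r else 0
    o=observe(); T=target(yaw,tilt)
    d=np.array([x,y,z])-o["ee_pos"]*1000
    print("now",(o["ee_pos"]*1000).round(1),"t",round(o["time_s"],2),"F",o["contact_force"].round(1),"w",round(o["grip_width"],3))
    print("toolz target",T.as_matrix()[:,2].round(3))
    print("delta",d.round(1),"turn",np.degrees((T*R.from_rotvec(o["tcp_rot"]).inv()).as_rotvec()).round(2))
E
python3 go.py 557.9 126.7 120 -94.2; python3 go.py 557.9 126.7 120 -94.2 18.9
```

```text
[ 15 110 215] [ 15 112 214]
copper2 centre [476.  132.4] size+px [49.5 97.4] ang 85.84 px [264. 275.]
dot3 centre [537.2 128.9] size+px [2.4 2.5] ang 88.34 px [265. 249.]
dot1 centre [419.6 138.3] size+px [2.4 0. ] ang 179.57 px [262. 298.]
now [ 218.8 -585.2  230.7] t 0.15 F [-0.6 -0.6  0.5] w 0.999
toolz target [ 0.  0. -1.]
delta [ 339.1  711.9 -110.7] turn [-6.00e-02 -1.00e-02 -2.47e+01]
now [ 218.8 -585.2  230.7] t 0.15 F [-0.6 -0.6  0.5] w 0.999
toolz target [ 0.323 -0.024 -0.946]
delta [ 339.1  711.9 -110.7] turn [  2.64 -18.87 -24.49]
```

send_rows(increments="339 712 -80 0 0 -24.7;339 712 -80 0 0 -24.7;339 712 -80 0 0 -24.7;339 712 -80 0 0 -24.7;339 712 -80 0 0 -24.7;339 712 -80 0 0 -24.7;339 712 -80 0 0 -24.7;339 712 -80 0 0 -24.7", hand=1)

```text
time_s: 0.95
ee_pos: [0.3902, -0.2244, 0.1908]
tcp_rot: [2.138, -2.301, 0.001]
contact_force: [0.7, -0.7, 0.3]
grip_width: -0.001
```

```bash
python3 go.py 558 126.7 120 -94.2
```

```text
now [ 390.2 -224.4  190.8] t 0.95 F [ 0.7 -0.7  0.3] w -0.001
toolz target [ 0.  0. -1.]
delta [167.8 351.1 -70.8] turn [0.03 0.01 0.01]
```

send_rows(increments="168 351 -71 0 0 0;168 351 -71 0 0 0;168 351 -71 0 0 0;168 351 -71 0 0 0;168 351 -71 0 0 0;168 351 -71 0 0 0;168 351 -71 0 0 0;168 351 -71 0 0 0")

```text
time_s: 1.75
ee_pos: [0.5584, 0.1268, 0.1194]
tcp_rot: [-2.139, 2.301, 0.0]
contact_force: [0.5, -0.3, 0.4]
grip_width: -0.001
```

```bash
python3 go.py 558 126.7 41 -94.2
python3 - <<'E'
from cell import capture
import cv2,numpy as np
c=capture("wrist"); np.savez("pics/w1.npz",**c); cv2.imwrite("pics/w1.png",c["color"][:,:,::-1])
E
```

```text
now [558.4 126.8 119.4] t 1.75 F [ 0.5 -0.3  0.4] w -0.001
toolz target [ 0.  0. -1.]
delta [ -0.4  -0.1 -78.4] turn [-0.01 -0.01 -0.  ]
```

View pics/w1.png

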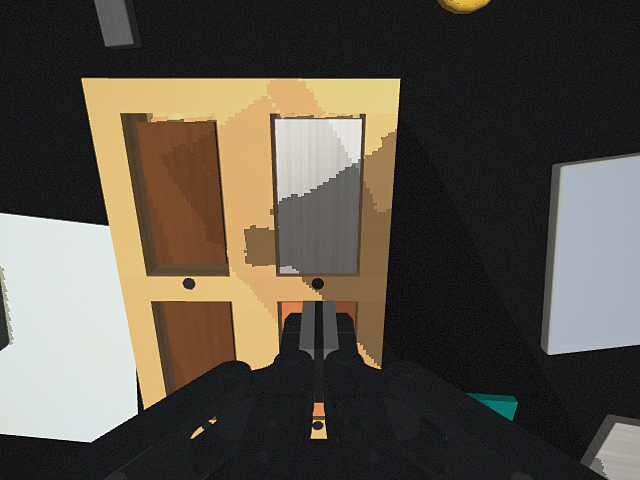

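The wrist view shows the grey plate with corners near (275,118), (363,118), (359,274) and (279,274), and its dot at (318,284). I'll cross-check the position and then press.

Run:
```python
from h import *
w=load("pics/w1.npz")
p=pts(w,[(275,118),(363,118),(359,274),(279,274)],.039)*1000
print(p.round(1),p.mean(0)); print(pts(w,[(318,284),(189,284)],.04).round(4))
```

```text
[[641.7 145.7  39. ]
 [638.   95.8  39. ]
 [541.5 101.8  39. ]
 [545.3 153.9  39. ]] [591.62160066 124.32411141  39.        ]
[[0.5367 0.129  0.04  ]
 [0.543  0.2135 0.04  ]]
```

send_rows(increments="0 0 -40 0 0 0;0 0 -72 0 0 0;0 0 -76 0 0 0;0 0 -79 0 0 0;0 0 -81 0 0 0;0 0 -82 0 0 0;0 0 -82 0 0 0")

```text
time_s: 2.5
ee_pos: [0.5587, 0.1246, 0.0392]
tcp_rot: [-2.137, 2.301, -0.002]
contact_force: [0.3, 0.3, 1.6]
grip_width: -0.004
```

send_rows(increments="0 0 -2 0 0 0;0 0 -4 0 0 0;0 0 -6 0 0 0;0 0 -7 0 0 0;0 0 -7 0 0 0")

```text
time_s: 3.0
ee_pos: [0.5574, 0.1247, 0.0306]
tcp_rot: [2.138, -2.301, -0.001]
contact_force: [-2.0, 0.5, 2.5]
grip_width: -0.002
```

send_rows(increments="0 0 -2 0 0 0;0 0 -3 0 0 0;0 0 -4 0 0 0;0 0 -4 0 0 0")

```text
time_s: 3.4
ee_pos: [0.5579, 0.1249, 0.0293]
tcp_rot: [2.138, -2.301, 0.002]
contact_force: [-17.0, -3.9, 31.7]
grip_width: -0.004
```

send_rows(increments="0 0 40 0 0 0;0 0 80 0 0 0;20 0 110 0 0 0;20 0 110 0 0 0;20 0 110 0 0 0", hand=1)

```text
time_s: 3.9
ee_pos: [0.5788, 0.1244, 0.1372]
tcp_rot: [-2.137, 2.301, -0.002]
contact_force: [-0.3, 0.2, -0.5]
grip_width: 0.003
```

```bash
cat > snap.py <<'E'
import sys,cv2,numpy as np
from cell import capture
n,f=sys.argv[1:3]
c=capture(n); np.savez(f"pics/{f}.npz",**c); cv2.imwrite(f"pics/{f}.png",c["color"][:,:,::-1])
E
python3 snap.py wrist w2; python3 go.py 614.9 122.6 90.6 -94.2 18.9
```

```text
now [577.8 124.4 136.2] t 3.95 F [-0.9 -0.1 -1. ] w -0.001
toolz target [ 0.323 -0.024 -0.946]
delta [ 37.1  -1.8 -45.6] turn [ -1.37 -18.86   0.02]
```

View pics/w2.png

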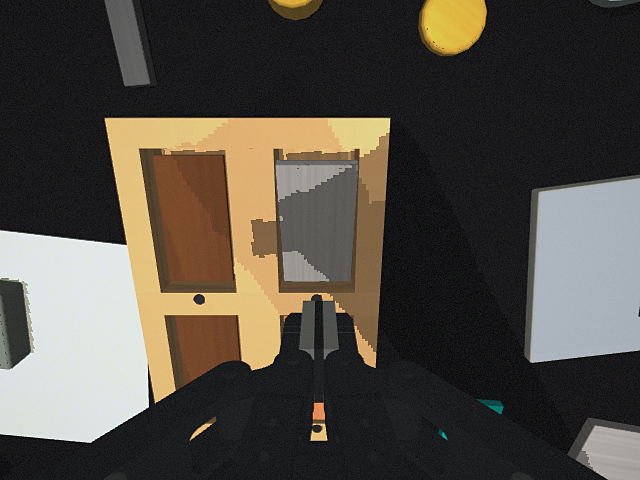

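Run:
```python
from h import *
w=load("pics/w2.npz")
print((pts(w,[(283,164),(318,164),(352,164),(318,180),(318,240),(318,275),(318,130)])*1000).round(1))
```

```text
[[635.8 141.9  52.8]
 [634.4 120.9  54.7]
 [632.8 100.5  53.4]
 [624.3 121.6  51.3]
 [580.7 124.9  37. ]
 [549.3 127.3  25.4]
 [653.3 119.5  40.2]]
```

send_rows(increments="37 -2 -45 -1.4 -18.9 0;37 -2 -45 -1.4 -18.9 0;37 -2 -45 -1.4 -18.9 0;37 -2 -45 -1.4 -18.9 0;37 -2 -45 -1.4 -18.9 0;37 -2 -45 -1.4 -18.9 0", hand=0)

```text
time_s: 4.55
ee_pos: [0.6156, 0.1225, 0.0922]
tcp_rot: [-1.97, 2.122, -0.354]
contact_force: [0.5, -0.4, 0.3]
grip_width: 0.991
```

```bash
python3 go.py 631.1 121.4 43.3 -94.2 18.9;python3 snap.py wrist w3
```

```text
now [615.6 122.5  92.2] t 4.55 F [ 0.5 -0.4  0.3] w 0.991
toolz target [ 0.323 -0.024 -0.946]
delta [ 15.5  -1.1 -48.9] turn [-0.01  0.03  0.04]
```

View pics/w3.png

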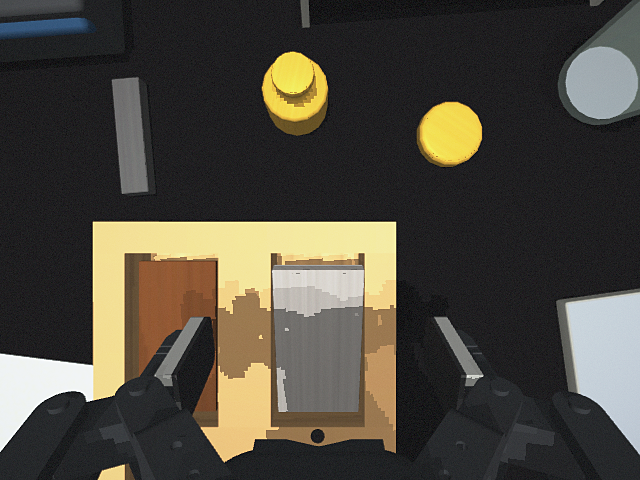

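send_rows(increments="8 -0.5 -25 0 0 0;14 -1 -43 0 0 0;15.5 -1 -49 0 0 0;15.5 -1 -49 0 0 0;15.5 -1 -49 0 0 0")

```text
time_s: 5.1
ee_pos: [0.6308, 0.122, 0.0438]
tcp_rot: [-1.971, 2.12, -0.354]
contact_force: [-0.1, 0.3, 0.5]
grip_width: 0.998
```

send_rows(increments="0 0 0 0 0 0;0 0 0 0 0 0;0 0 0 0 0 0;0 0 0 0 0 0;0 0 0 0 0 0;0 0 0 0 0 0;0 0 0 0 0 0;0 0 0 0 0 0", hand=1)

```text
time_s: 5.9
ee_pos: [0.6309, 0.1218, 0.0435]
tcp_rot: [-1.97, 2.12, -0.355]
contact_force: [0.2, 0.9, 4.9]
grip_width: 0.552
```

```bash
python3 go.py 631.1 121.4 43.3 -94.2 18.9;python3 snap.py wrist w4
```

```text
now [630.9 121.8  43.5] t 5.9 F [0.2 0.9 4.9] w 0.552
toolz target [ 0.323 -0.024 -0.946]
delta [ 0.2 -0.4 -0.2] turn [ 0.01  0.11 -0.  ]
```

View pics/w4.png

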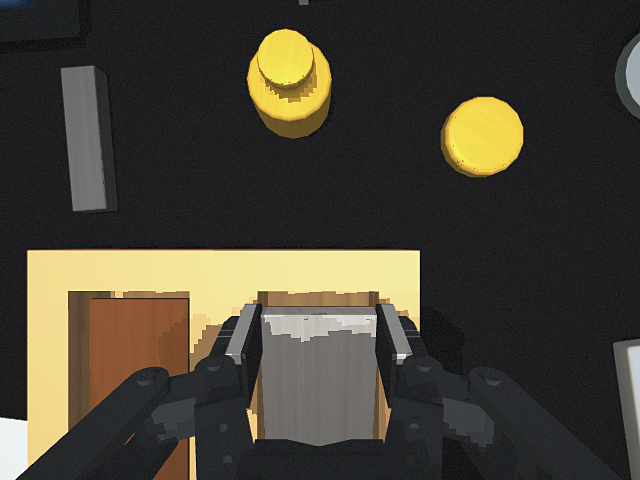

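send_rows(increments="0 0 5 0 0 0;0 0 12 0 0 0;0 0 20 0 0 0;0 0 30 0 0 0;0 0 45 0 0 0;0 0 60 0 0 0;0 0 60 0 0 0")

```text
time_s: 6.65
ee_pos: [0.6319, 0.1221, 0.1064]
tcp_rot: [-1.968, 2.118, -0.357]
contact_force: [0.2, 0.4, -0.9]
grip_width: 0.554
```

```bash
python3 go.py 631.1 121.4 103 -94.2 0;python3 snap.py wrist w5; python3 snap.py scene s5
```

```text
now [631.9 122.1 106.4] t 6.65 F [ 0.2  0.4 -0.9] w 0.554
toolz target [ 0.  0. -1.]
delta [-0.8 -0.7 -3.4] turn [ 1.36 19.15  0.02]
```

View pics/w5.png

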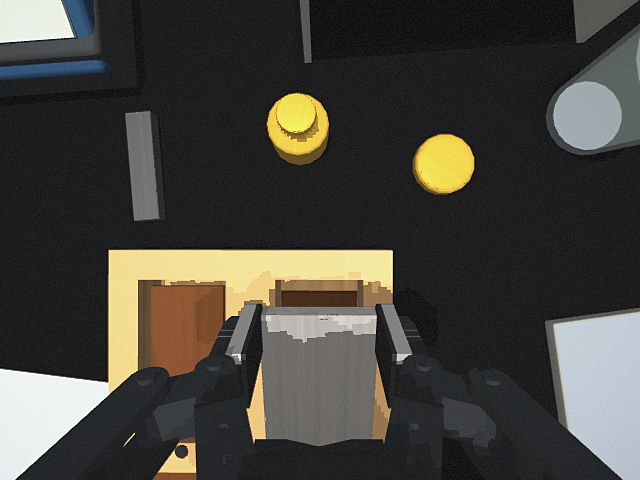

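View pics/s5.png

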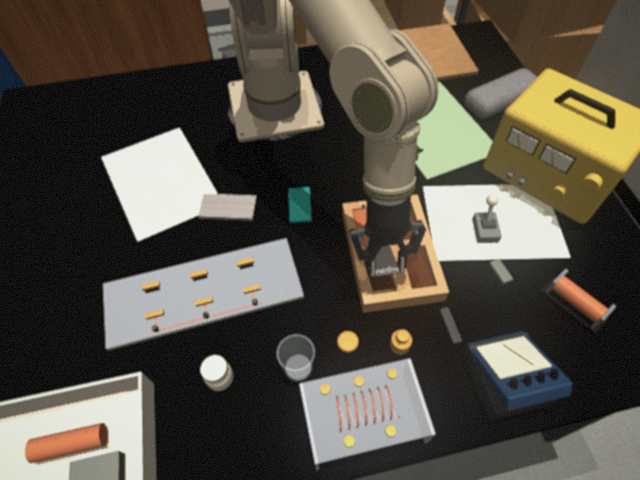

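The plate is held square in the pads, and its nest is empty. Next: carry it to bay2.

```bash
python3 go.py 568.9 -138.9 85 -86.2 -5.8
```

```text
now [630.6 121.5 103.6] t 6.75 F [-0.3  0.4 -1.9] w 0.554
toolz target [-0.101 -0.007 -0.995]
delta [ -61.7 -260.4  -18.6] turn [ 0.11 24.83  7.89]
```

send_rows(increments="0 -20 10 0 5 1;-10 -55 10 0 11 2;-20 -95 10 0 18 4;-30 -135 10 0 25 8;-40 -175 5 0 24.8 7.9;-50 -215 0 0.1 24.8 7.9;-58 -245 -10 0.1 24.8 7.9;-62 -260 -18 0.1 24.8 7.9")

```text
time_s: 7.55
ee_pos: [0.5669, -0.1422, 0.0835]
tcp_rot: [2.233, -2.097, -0.108]
contact_force: [0.8, 0.6, -1.5]
grip_width: 0.554
```

send_rows(increments="0 0 0 0 0 0;0 0 0 0 0 0;0 0 0 0 0 0")

```text
time_s: 7.85
ee_pos: [0.5691, -0.136, 0.0853]
tcp_rot: [2.243, -2.092, -0.107]
contact_force: [-0.2, 1.0, -1.4]
grip_width: 0.558
```

```bash
python3 go.py 568.9 -138.9 22 -86.2 -5.8;python3 snap.py wrist w6; python3 snap.py top t6
```

```text
now [ 569.1 -136.    85.3] t 7.85 F [-0.2  1.  -1.4] w 0.558
toolz target [-0.101 -0.007 -0.995]
delta [ -0.2  -2.9 -63.3] turn [-0.06  0.02 -0.18]
```

View pics/w6.png

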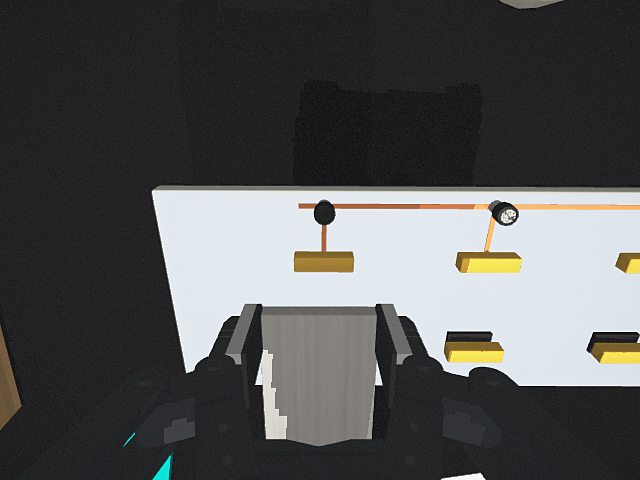

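View pics/t6.png

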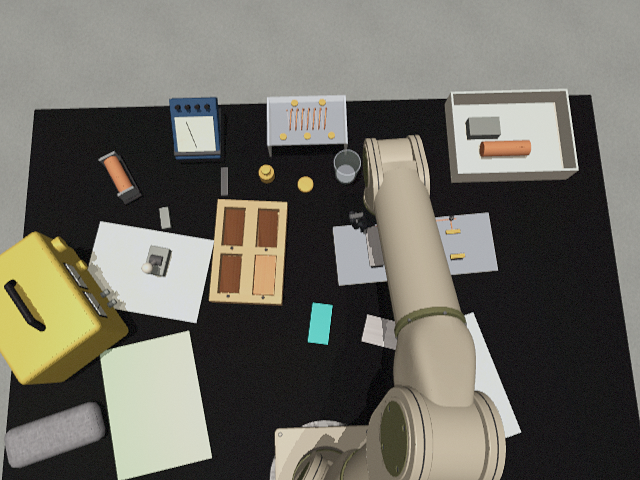

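Run:
```python
from h import *
w=load("pics/w6.npz")
h=cv2.cvtColor(w["color"],cv2.COLOR_RGB2HSV); m=((h[...,1]>110)&(h[...,0]>14)&(h[...,0]<35)).astype(np.uint8)
n,l,st,ce=cv2.connectedComponentsWithStats(m)
for i in range(1,n):
    if st[i,4]>150: print(st[i])
print((pts(w,[(294,252),(353,252)],.022)*1000).round(1), "far edge top of bar expect", 529.8+37*.9978)
print((pts(w,[(324,207)])*1000).round(1),"post")
print((pts(w,[(264,309),(374,309)])*1000).round(1),"plate end")
```

```text
[514 205 126   5 531]
[ 294  251   60   21 1191]
[ 456  252   66   21 1293]
[616 253  24  20 425]
[  0 326  21 104 872]
[ 444  341   60   21 1133]
[591 342  49  22 924]
[[ 568.5 -121.2   22. ]
 [ 570.9 -155.9   22. ]] far edge top of bar expect 566.7185999999999
[[ 600.2 -136.4   28.9]] post
[[ 574.  -112.2   88.5]
 [ 577.8 -158.4   89.2]] plate end
```

```bash
python3 - <<'E'
from h import *
s=load("pics/scene0.npz"); t=load("pics/top0.npz")
h=cv2.cvtColor(s["color"],cv2.COLOR_RGB2HSV); m=((h[...,1]>110)&(h[...,2]>120)&(h[...,0]>12)&(h[...,0]<35)).astype(np.uint8)
m[:,310:]=0; m[330:]=0;m[:240]=0
n,l,st,ce=cv2.connectedComponentsWithStats(m)
for i in range(1,n):
    if st[i,4]>30:
        print(ce[i].round(1),st[i], (pts(s,ce[i],.022)*1000).round(1)[0],(pts(s,ce[i],.0285)*1000).round(1)[0])
# predicted pixels for top-face corners in w6
w=load("pics/w6.npz")
u=np.array([.9978,.0663]);v=np.array([-.0663,.9978])
for s_ in (27,37):
  for y in (-18,18):
    p=np.r_[(np.array([529.8,-141.5])+s_*u+y*v)/1e3,.022]; print(s_,y,proj(w,p).round(1))
# and plate corners predicted
T=np.array([569.1,-136.0]);
for y in (-25,25):
    p=np.r_[(T+(8.1*.995+8.7*.101)*u+y*v)/1e3,.0932]; print("plate",proj(w,p).round(1))
for y in (-18,18):
    p=np.r_[(np.array([529.8,-141.5])+np.array([13.4,-198.9])*0+np.array([6.6,-99.8])+37*u+y*v)/1e3,.022]; print("bay1",proj(w,p).round(1))
E
python3 - <<'E'
import cv2
i=cv2.imread("pics/w6.png")[190:330,220:520]; cv2.imwrite("pics/w6c.png",cv2.resize(i,None,fx=2.6,fy=2.6,interpolation=cv2.INTER_NEAREST))
E
```

```text
[245.  261.6] [237 258  16   8  68] [ 495.8 -144.2   22. ] [ 499.9 -143.7   28.5]
[198.3 273.4] [190 270  17   8  73] [ 502.4 -244.5   22. ] [ 506.4 -243.3   28.5]
[150.  285.4] [142 282  17   8  77] [ 508.7 -345.1   22. ] [ 512.7 -343.1   28.5]
[251.4 288.6] [244 285  16   8  71] [ 563.6 -139.8   22. ] [ 567.1 -139.3   28.5]
[203.3 301. ] [195 298  17   7  74] [ 569.9 -239.5   22. ] [ 573.4 -238.3   28.5]
[154.2 313.8] [146 310  17   8  79] [ 576.3 -338.4   22. ] [ 579.7 -336.5   28.5]
27 -18 [[353.6 271.4]]
27 18 [[294.1 271.2]]
37 -18 [[354.3 256.7]]
37 18 [[293.7 256.5]]
plate [[380.7 311.1]]
plate [[258.2 310.7]]
bay1 [[522.7 257.2]]
bay1 [[462.1 257. ]]
```

View pics/w6c.png

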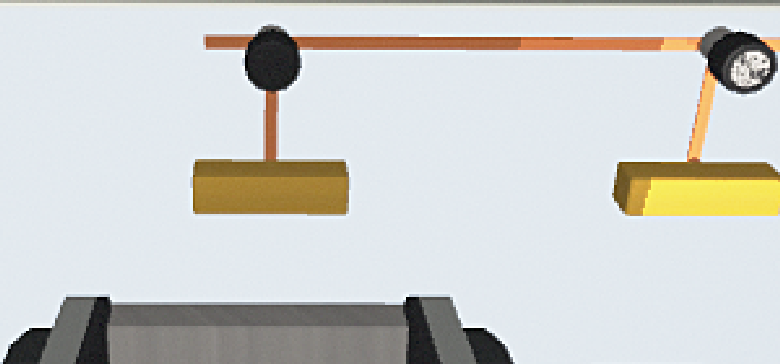

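Run:
```python
from h import *
for f in ("w4","w5","w6"):
    w=load(f"pics/{f}.npz")
    uv=[(u,v) for v in range(318,435,4) for u in range(285,355,5)]
    p=pts(w,uv)*1000
    yaw=np.radians(3.8 if f=="w6" else -4.2); uu=np.array([np.cos(yaw),np.sin(yaw)])
    s=p[:,:2]@uu; k=np.polyfit(s,p[:,2],1); 
    for _ in range(3):
        r=p[:,2]-np.polyval(k,s); g=abs(r)<4; k=np.polyfit(s[g],p[g,2],1)
    # far end row
    col=w["depth"][300:330,318]
    print(f,"slope deg",np.degrees(np.arctan(k[0])).round(2),"res",r[g].std().round(2), g.mean().round(2), "range s",s.min().round(),s.max().round(), "z at max",np.polyval(k,s.max()).round(1))
    print((pts(w,[(318,v) for v in (308,312,316,320)])*1000).round(1).tolist())
```

```text
w4 slope deg 17.65 res 0.61 0.99 range s 565.0 654.0 z at max 63.4
[[636.2, 121.9, 48.2], [635.3, 122.0, 52.3], [633.7, 122.1, 52.7], [632.1, 122.2, 52.8]]
w5 slope deg 19.83 res 0.56 1.0 range s 565.0 654.0 z at max 127.6
[[637.3, 122.3, 111.6], [636.2, 122.3, 114.4], [635.1, 122.4, 117.4], [633.2, 122.6, 116.1]]
w6 slope deg -5.03 res 0.52 1.0 range s 502.0 565.0 z at max 93.7
[[575.6, -135.0, 87.7], [575.7, -135.0, 90.7], [576.0, -135.0, 93.9], [573.5, -135.1, 93.3]]
```

```bash
python3 go.py 569.7 -138.8 21.4 -86.2 -5.8;python3 snap.py wrist w7;python3 go.py 569.7 -138.8 21.4 -86.2 -5.8
```

```text
now [ 569.1 -136.5   85.4] t 7.95 F [ 0.2  0.3 -1.1] w 0.558
toolz target [-0.101 -0.007 -0.995]
delta [  0.6  -2.3 -64. ] turn [-0.03  0.02 -0.17]
now [ 568.9 -136.9   85.4] t 8.0 F [-0.1  0.  -0.9] w 0.554
toolz target [-0.101 -0.007 -0.995]
delta [  0.8  -1.9 -64. ] turn [-0.02  0.01 -0.14]
```

send_rows(increments="0.5 -1 -25 0 0 0;0.8 -2 -45 0 0 0;0.8 -2 -54 0 0 0;0.8 -2 -59 0 0 0;0.8 -2 -59 0 0 0;0.8 -2 -59 0 0 0;0.8 -2 -59 0 0 0")

```text
time_s: 8.7
ee_pos: [0.5698, -0.1404, 0.0269]
tcp_rot: [2.239, -2.095, -0.105]
contact_force: [-0.5, -0.2, -0.3]
grip_width: 0.562
```

```bash
python3 go.py 569.7 -138.8 21.4 -86.2 -5.8
```

```text
now [ 569.8 -140.4   26.9] t 8.7 F [-0.5 -0.2 -0.3] w 0.562
toolz target [-0.101 -0.007 -0.995]
delta [-0.1  1.6 -5.5] turn [ 0.02  0.05 -0.03]
```

send_rows(increments="0 0 -2 0 0 0;0 0.5 -3 0 0 0;0 0.5 -4 0 0 0;0 0.5 -5 0 0 0;0 0.5 -5 0 0 0;0 0.5 -5 0 0 0")

```text
time_s: 9.3
ee_pos: [0.5693, -0.1399, 0.0219]
tcp_rot: [2.239, -2.094, -0.106]
contact_force: [-2.7, 0.1, 8.3]
grip_width: 0.556
```

```bash
python3 go.py 569.7 -138.8 21.4 -86.2 -5.8; python3 snap.py wrist w8;python3 snap.py scene s8
python3 - <<'E'
import cv2
i=cv2.imread("pics/s8.png")[220:340,180:330]; cv2.imwrite("pics/s8c.png",cv2.resize(i,None,fx=4.5,fy=4.5,interpolation=cv2.INTER_CUBIC))
E
```

```text
now [ 569.3 -139.9   21.9] t 9.3 F [-2.7  0.1  8.3] w 0.556
toolz target [-0.101 -0.007 -0.995]
delta [ 0.4  1.1 -0.5] turn [ 0.02 -0.02 -0.02]
```

View pics/w8.png

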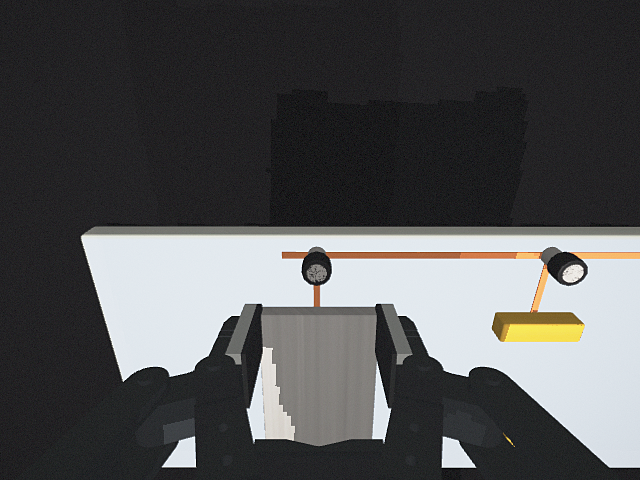

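View pics/s8c.png

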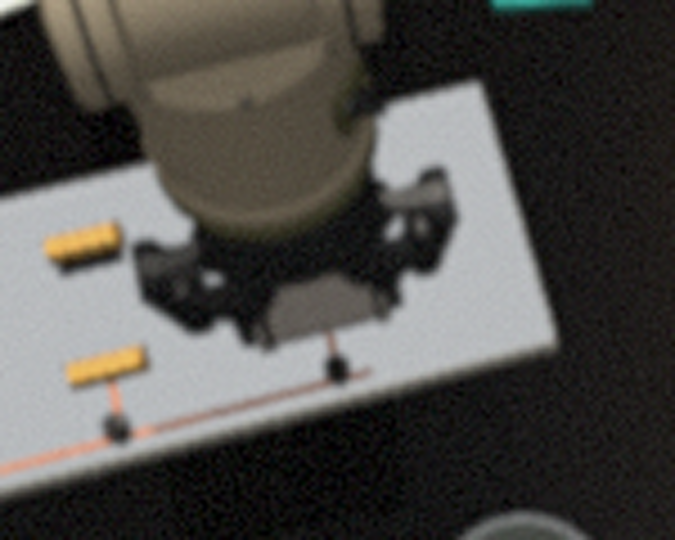

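send_rows(increments="0 0 2 0 0 0;0 1.2 2 0 0 0;0.3 1.2 0.8 0 0 0;0.3 1.2 0.5 0 0 0;0.3 1.2 0.5 0 0 0")

```text
time_s: 9.9
ee_pos: [0.5695, -0.1384, 0.0218]
tcp_rot: [2.239, -2.094, -0.107]
contact_force: [-1.5, 1.2, 6.3]
grip_width: 0.555
```

send_rows(increments="0 0 0 0 0 0;0 0 0 0 0 0;0 0 0 0 0 0;0 0 0 0 0 0;0 0 0 0 0 0;0 0 0 0 0 0", hand=0)

```text
time_s: 10.5
ee_pos: [0.5695, -0.1386, 0.0215]
tcp_rot: [2.239, -2.094, -0.107]
contact_force: [-0.4, 0.1, 0.2]
grip_width: 1.0
```

send_rows(increments="0 0 20 0 0 0;0 0 60 0 0 0;0 0 100 0 5.8 0;0 0 110 0 5.8 0;0 0 110 0 5.8 0")

```text
time_s: 11.0
ee_pos: [0.5709, -0.1385, 0.1328]
tcp_rot: [2.187, -2.044, -0.211]
contact_force: [-0.3, -0.6, -0.6]
grip_width: 1.002
```

```bash
python3 go.py 498 -143.6 60 -86.2 0; python3 snap.py wrist w9;python3 snap.py scene s9
python3 - <<'E'
import cv2
i=cv2.imread("pics/s9.png")[220:340,180:330]; cv2.imwrite("pics/s9c.png",cv2.resize(i,None,fx=4.5,fy=4.5,interpolation=cv2.INTER_CUBIC))
E
```

```text
now [ 570.9 -138.5  132.8] t 11.0 F [-0.3 -0.6 -0.6] w 1.002
toolz target [ 0.  0. -1.]
delta [-72.9  -5.1 -72.8] turn [  0.41 -11.39  -0.06]
```

View pics/w9.png

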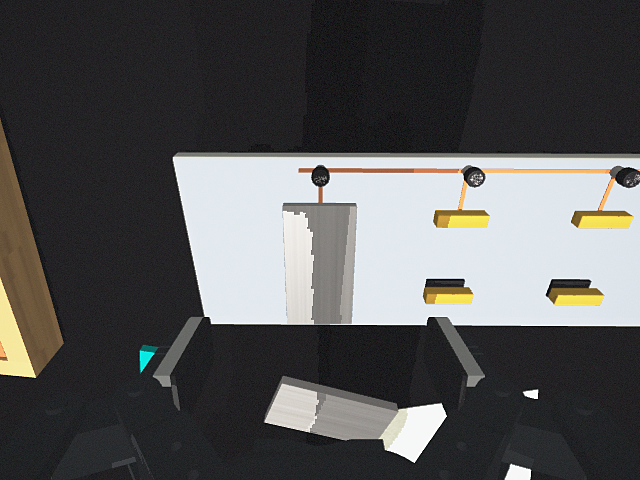

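View pics/s9c.png

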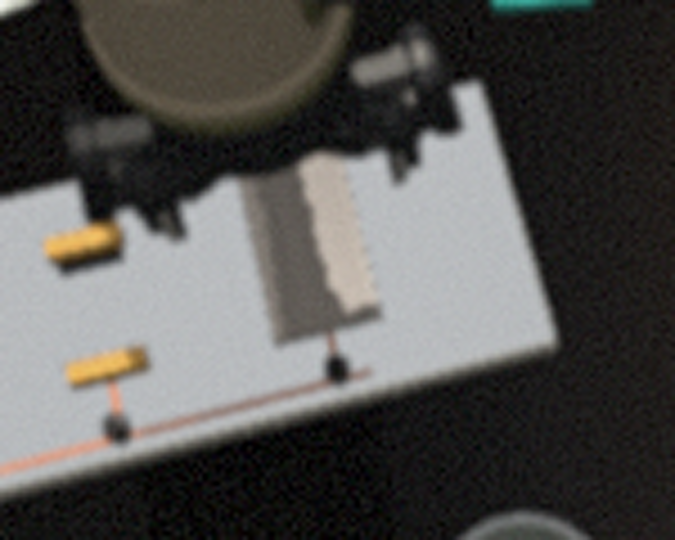

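send_rows(increments="-20 -1 0 0 -5 0;-50 -3 -10 0.4 -11.4 0;-73 -5 -20 0.4 -11.4 0;-73 -5 -20 0.4 -11.4 0;-73 -5 -20 0.4 -11.4 0;-73 -5 -20 0.4 -11.4 0", hand=1)

```text
time_s: 11.7
ee_pos: [0.4972, -0.1434, 0.1114]
tcp_rot: [2.294, -2.144, -0.004]
contact_force: [0.1, 0.1, 0.3]
grip_width: 0.006
```

```bash
python3 go.py 498 -143.6 38 -86.2 0; python3 snap.py wrist w10
python3 - <<'E'
from h import *
w=load("pics/w10.npz")
h=cv2.cvtColor(w["color"],cv2.COLOR_RGB2HSV)
print((pts(w,[(320,v) for v in range(150,300,15)])*1000).round(1))
E
```

```text
now [ 497.2 -143.4  111.4] t 11.7 F [0.1 0.1 0.3] w 0.006
toolz target [ 0.  0. -1.]
delta [  0.8  -0.2 -73.4] turn [-0.04 -0.18 -0.06]
[[ 561.  -139.7   32.2]
 [ 552.4 -140.3   31.9]
 [ 543.9 -140.8   33.6]
 [ 535.1 -141.5   34.4]
 [ 526.  -142.1   35. ]
 [ 516.9 -142.7   36. ]
 [ 507.5 -143.3   36.9]
 [ 498.  -144.    37.9]
 [ 488.8 -144.6   39.9]
 [ 465.6 -146.3   13.3]]
```

View pics/w10.png

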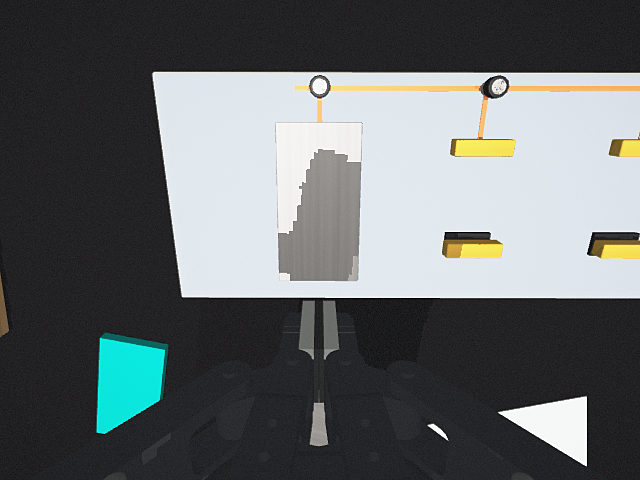

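Run:
```python
from h import *
w=load("pics/w10.npz")
a=pts(w,[(276,122),(362,122)],.029)*1000;b=pts(w,[(278.5,280.5),(358.5,280.5)],.0386)*1000
print(a.round(1),b.round(1),((a.sum(0)+b.sum(0))/4).round(1))
```

```text
[[ 574.7 -113.4   29. ]
 [ 578.  -162.7   29. ]] [[ 479.2 -118.8   38.6]
 [ 482.6 -169.6   38.6]] [ 528.6 -141.1   33.8]
```

send_rows(increments="0 0 -40 0 0 0;0 0 -68 0 0 0;0 0 -74 0 0 0;0 0 -77 0 0 0;0 0 -79 0 0 0;0 0 -81 0 0 0;0 0 -82 0 0 0;0 0 -82 0 0 0")

```text
time_s: 12.55
ee_pos: [0.4973, -0.1437, 0.0302]
tcp_rot: [2.294, -2.144, -0.002]
contact_force: [0.7, 0.7, 3.0]
grip_width: 0.003
```

send_rows(increments="0 0 -1 0 0 0;0 0 -2 0 0 0;0 0 -3 0 0 0;0 0 -3 0 0 0")

```text
time_s: 12.95
ee_pos: [0.4974, -0.1437, 0.0295]
tcp_rot: [2.293, -2.144, -0.001]
contact_force: [-13.1, 4.8, 35.3]
grip_width: -0.0
```

send_rows(increments="0 0 20 0 0 0;0 0 60 0 0 0;0 0 84 0 0 0;0 0 84 0 0 0;0 0 84 0 0 0")

```text
time_s: 13.45
ee_pos: [0.4966, -0.1441, 0.1107]
tcp_rot: [2.292, -2.144, -0.003]
contact_force: [-0.6, -0.8, 0.0]
grip_width: -0.001
```

```bash
python3 snap.py wrist w11
python3 - <<'E'
from h import *
w=load("pics/w11.npz")
cv2.imwrite("pics/w11c.png",w["color"][60:320,150:640,::-1])
uv=[(u,v) for v in range(135,270,5) for u in range(290,350,6)]; p=pts(w,uv)*1000
print(np.polyfit(p[:,0],p[:,2],1), p[:,2].mean())
E
python3 go.py 442.1 134.9 115 -94.2 0
```

```text
[  0.14357735 -43.39692763] 32.72725632311008
now [ 496.  -143.8  110. ] t 13.5 F [-0.9  0.4 -0.6] w -0.002
toolz target [ 0.  0. -1.]
delta [-53.9 278.7   5. ] turn [-0.02 -0.25 -8.03]
```

View pics/w11c.png

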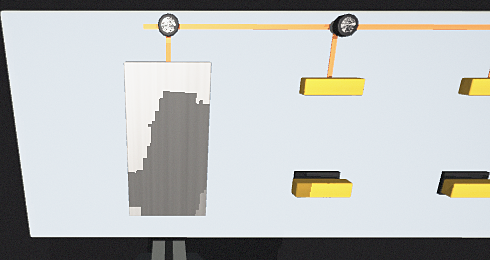

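Run:
```python
from h import *
w=load("pics/w11.npz")
print((pts(w,[(320,v) for v in range(120,300,12)])*1000).round(1))
a=pts(w,[(276,121.5),(361.5,121.5)],.030)*1000;b=pts(w,[(279,275.5),(358,275.5)],.030)*1000
print(a.round(1),b.round(1),((a.sum(0)+b.sum(0))/4).round(1))
```

```text
[[ 576.5 -139.4   13.5]
 [ 570.3 -139.8   31.1]
 [ 563.6 -140.2   30.4]
 [ 556.9 -140.7   31.5]
 [ 549.9 -141.1   31. ]
 [ 542.8 -141.6   30.7]
 [ 535.6 -142.1   30.8]
 [ 528.4 -142.6   31.8]
 [ 520.6 -143.1   30.9]
 [ 512.8 -143.7   30.7]
 [ 504.8 -144.2   30.5]
 [ 497.2 -144.7   31.7]
 [ 488.9 -145.3   31.5]
 [ 472.3 -146.5   13.5]
 [ 462.7 -147.2   12.9]]
[[ 574.3 -114.3   30. ]
 [ 577.6 -163.    30. ]] [[ 478.4 -119.1   30. ]
 [ 481.8 -170.8   30. ]] [ 528.  -141.8   30. ]
```

send_rows(increments="-54 279 5 0 -0.3 -8;-54 279 5 0 -0.3 -8;-54 279 5 0 -0.3 -8;-54 279 5 0 -0.3 -8;-54 279 5 0 -0.3 -8;-54 279 5 0 -0.3 -8;-54 279 5 0 -0.3 -8;-54 279 5 0 -0.3 -8")

```text
time_s: 14.3
ee_pos: [0.4418, 0.1354, 0.1145]
tcp_rot: [2.141, -2.299, -0.0]
contact_force: [1.2, 0.2, -0.3]
grip_width: -0.004
```

```bash
python3 go.py 442.1 134.9 41 -94.2 0; python3 snap.py wrist w12; python3 snap.py top t12;  python3 - <<'E'
from h import *
t=load("pics/t12.npz"); cv2.imwrite("pics/t12c.png",cv2.resize(t["color"][190:360,195:515,::-1],None,fx=2.4,fy=2.4,interpolation=cv2.INTER_CUBIC))
hsv=cv2.cvtColor(t["color"],cv2.COLOR_RGB2HSV)
m=np.zeros((480,640),np.uint8); m[225:280,350:400]=(((hsv[...,2]>195)&(hsv[...,1]<40)))[225:280,350:400]
print(m.sum())
E
```

```text
now [441.8 135.4 114.5] t 14.3 F [ 1.2  0.2 -0.3] w -0.004
toolz target [ 0.  0. -1.]
delta [  0.3  -0.5 -73.5] turn [-0.   -0.01 -0.14]
726
```

View pics/t12c.png

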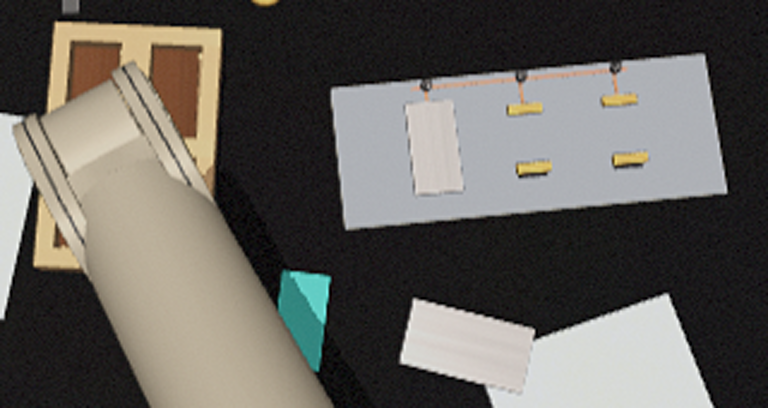

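View pics/w12.png

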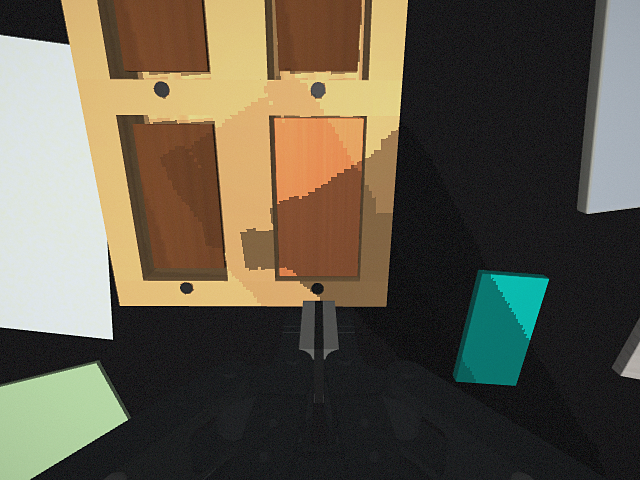

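```bash
cat > greym.py <<'E'
import sys
from h import *
def grey(f,box=(350,222,405,280),z=.030):
    t=load(f); c=t["color"].astype(int); m=((c[...,0]>c[...,2]+3)&(c[...,2]>150)).astype(np.uint8)
    k=np.zeros_like(m); x0,y0,x1,y1=box; k[y0:y1,x0:x1]=m[y0:y1,x0:x1]
    cs,_=cv2.findContours(k,cv2.RETR_EXTERNAL,cv2.CHAIN_APPROX_NONE); q=max(cs,key=cv2.contourArea)[:,0]
    r=cv2.minAreaRect(np.float32(pts(t,q,z)[:,:2]*1000)); return np.round(r[0],1),np.round(r[1],1),round(r[2],2)
print(grey(sys.argv[1]))
E
python3 greym.py pics/t12.npz
python3 - <<'E'
from h import *
w=load("pics/w12.npz")
p=pts(w,[(271,116.5),(365.5,116.5),(361,277.5),(276,276)],.039)*1000; print(p.round(1),p.mean(0).round(1)); print((pts(w,[(318,288)],.04)*1000).round(1))
E
```

```text
(array([ 528.2, -141.3]), array([96.5, 49.1]), 3.8)
[[526.  156.1  39. ]
 [522.3 103.8  39. ]
 [424.6 109.6  39. ]
 [429.5 163.8  39. ]] [475.6 133.3  39. ]
[[419.6 137.6  40. ]]
```

send_rows(increments="0.3 -0.5 -40 0 0 0;0.3 -0.5 -72 0 0 0;0.3 -0.5 -76 0 0 0;0.3 -0.5 -80 0 0 0;0.3 -0.5 -83 0 0 0;0.3 -0.5 -85 0 0 0;0.3 -0.5 -86 0 0 0;0.3 -0.5 -86 0 0 0")

```text
time_s: 15.2
ee_pos: [0.4425, 0.1343, 0.0307]
tcp_rot: [2.139, -2.301, 0.002]
contact_force: [-8.5, -2.1, 8.7]
grip_width: -0.001
```

send_rows(increments="0 0 -1 0 0 0;0 0 -2 0 0 0;0 0 -3 0 0 0;0 0 -3 0 0 0")

```text
time_s: 15.6
ee_pos: [0.4427, 0.1344, 0.0298]
tcp_rot: [2.138, -2.3, 0.005]
contact_force: [-23.0, -6.7, 46.0]
grip_width: 0.001
```

send_rows(increments="0 0 30 0 0 0;0 0 75 0 0 0;20 -1 85 -0.7 -9 0;50 -3 75 -1.4 -18.9 0;57 -3 66 -1.4 -18.9 0;57 -3 66 -1.4 -18.9 0;57 -3 66 -1.4 -18.9 0;57 -3 66 -1.4 -18.9 0", hand=1)

```text
time_s: 16.4
ee_pos: [0.5004, 0.132, 0.0935]
tcp_rot: [-1.97, 2.119, -0.355]
contact_force: [0.5, -0.2, -0.3]
grip_width: 0.002
```

send_rows(increments="0 0 0 0 0 0;0 0 0 0 0 0;0 0 0 0 0 0;0 0 0 0 0 0", hand=0)

```text
time_s: 16.8
ee_pos: [0.4998, 0.1319, 0.0925]
tcp_rot: [-1.971, 2.119, -0.355]
contact_force: [-0.3, 0.5, -0.5]
grip_width: 0.678
```

```bash
python3 go.py 515.3 129.7 43.3 -94.2 18.9;python3 snap.py wrist w13
```

```text
now [499.8 131.9  92.5] t 16.8 F [-0.3  0.5 -0.5] w 0.678
toolz target [ 0.323 -0.024 -0.946]
delta [ 15.5  -2.2 -49.2] turn [ 0.01  0.13 -0.05]
```

View pics/w13.png

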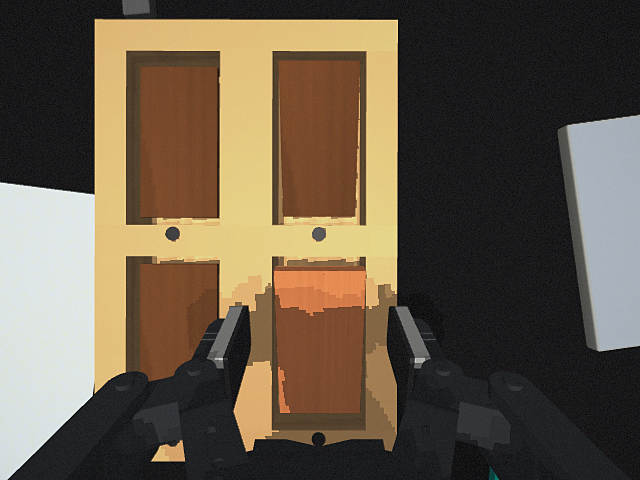

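send_rows(increments="0 0 0 0 0 0;0 0 0 0 0 0;8 -0.7 -25 0 0 0;14 -1.5 -43 0 0 0;15.5 -1.5 -49 0 0 0;15.5 -1.5 -49 0 0 0;15.5 -1.5 -49 0 0 0")

```text
time_s: 17.55
ee_pos: [0.5154, 0.1307, 0.0441]
tcp_rot: [-1.971, 2.118, -0.355]
contact_force: [1.3, -1.1, 0.6]
grip_width: 1.0
```

send_rows(increments="0 0 0 0 0 0;0 0 0 0 0 0;0 0 0 0 0 0;0 0 0 0 0 0;0 0 0 0 0 0;0 0 0 0 0 0;0 0 0 0 0 0;0 0 0 0 0 0", hand=1)

```text
time_s: 18.35
ee_pos: [0.5158, 0.1303, 0.0439]
tcp_rot: [-1.97, 2.119, -0.356]
contact_force: [1.1, -2.1, 6.3]
grip_width: 0.559
```

send_rows(increments="0 0 5 0 0 0;0 0 12 0 0 0;0 0 20 0 0 0;0 0 30 0 0 0;0 0 45 0 0 0;0 0 60 0 0 0;0 0 60 0 0 0;0 0 60 0 0 0")

```text
time_s: 19.15
ee_pos: [0.5153, 0.1301, 0.1035]
tcp_rot: [-1.971, 2.119, -0.356]
contact_force: [-0.5, 0.1, -2.0]
grip_width: 0.556
```

```bash
python3 go.py 577 -238.5 85 -86.2 -5.8;python3 snap.py wrist w14
```

```text
now [515.3 130.1 103.5] t 19.15 F [-0.5  0.1 -2. ] w 0.556
toolz target [-0.101 -0.007 -0.995]
delta [  61.7 -368.6  -18.5] turn [ 0.1  24.89  7.84]
```

View pics/w14.png

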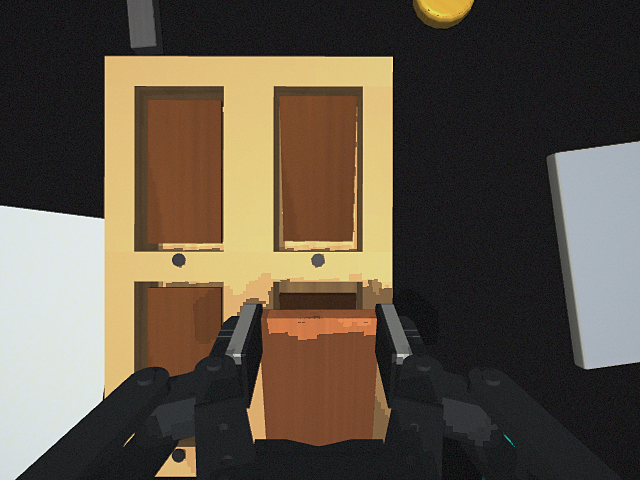

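send_rows(increments="5 -30 15 0 5 1;12 -75 15 0 12 3;20 -120 15 0 19 5;28 -165 15 0.1 24.9 7.8;36 -210 10 0.1 24.9 7.8;44 -255 5 0.1 24.9 7.8;52 -300 0 0.1 24.9 7.8;59 -345 -5 0.1 24.9 7.8")

```text
time_s: 20.0
ee_pos: [0.5739, -0.2164, 0.0968]
tcp_rot: [2.237, -2.094, -0.109]
contact_force: [0.0, 0.6, -2.3]
grip_width: 0.558
```

```bash
python3 go.py 577.7 -238.4 85 -86.2 -5.8
```

```text
now [ 573.9 -216.4   96.8] t 20.0 F [ 0.   0.6 -2.3] w 0.558
toolz target [-0.101 -0.007 -0.995]
delta [  3.8 -22.  -11.8] turn [-0.03 -0.14  0.02]
```

send_rows(increments="4 -22 -12 0 0 0;4 -22 -12 0 0 0;4 -22 -12 0 0 0;4 -22 -12 0 0 0;4 -22 -12 0 0 0")

```text
time_s: 20.5
ee_pos: [0.5786, -0.2351, 0.0868]
tcp_rot: [2.24, -2.093, -0.107]
contact_force: [-0.4, 0.6, -1.2]
grip_width: 0.559
```

```bash
python3 snap.py wrist w15; python3 snap.py scene s15;  python3 go.py 577.7 -238.4 24 -86.2 -5.8
```

```text
now [ 578.6 -235.7   86.9] t 20.6 F [ 0.1 -0.1 -1.8] w 0.557
toolz target [-0.101 -0.007 -0.995]
delta [ -0.9  -2.7 -62.9] turn [-0.   -0.02 -0.06]
```

View pics/w15.png

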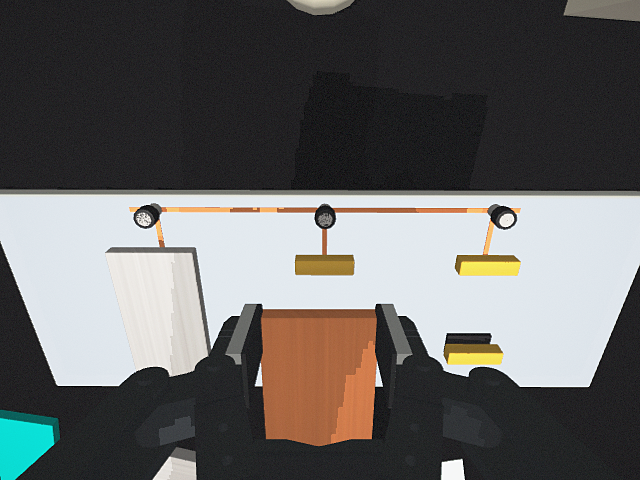

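View pics/s15.png

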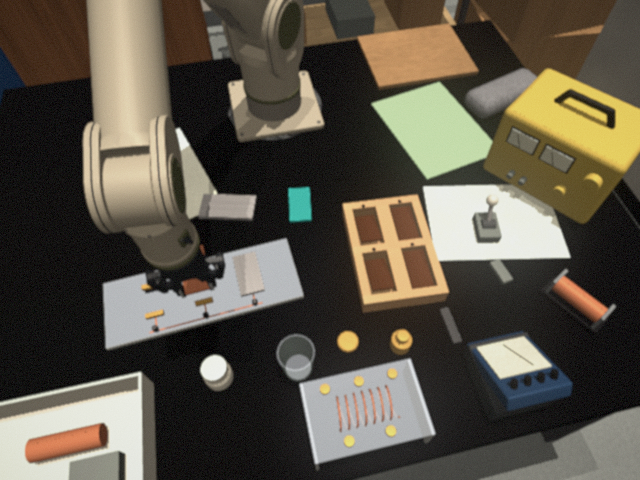

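send_rows(increments="0 -1 -25 0 0 0;-0.5 -2 -45 0 0 0;-0.7 -2.2 -54 0 0 0;-0.7 -2.2 -58 0 0 0;-0.7 -2.2 -58 0 0 0;-0.7 -2.2 -58 0 0 0;-0.7 -2.2 -58 0 0 0;-0.7 -2.2 -58 0 0 0")

```text
time_s: 21.4
ee_pos: [0.578, -0.2389, 0.0292]
tcp_rot: [2.238, -2.095, -0.106]
contact_force: [0.1, -0.3, -2.0]
grip_width: 0.556
```

```bash
python3 snap.py wrist w16;  python3 go.py 577.7 -238.4 21.6 -86.2 -5.8
```

```text
now [ 577.8 -238.9   29. ] t 21.45 F [-0.1 -0.2 -1.5] w 0.557
toolz target [-0.101 -0.007 -0.995]
delta [-0.1  0.5 -7.4] turn [ 0.   -0.    0.03]
```

View pics/w16.png

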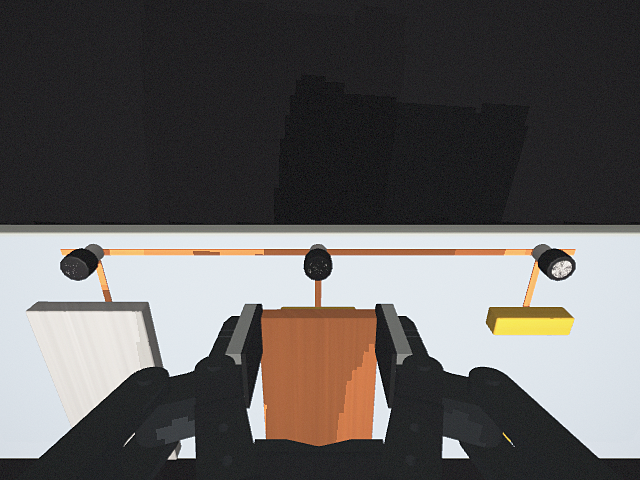

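send_rows(increments="0 0.3 -3 0 0 0;0 0.5 -5 0 0 0;0 0.5 -6.5 0 0 0;0 0.5 -7.5 0 0 0;0 0.5 -7.5 0 0 0;0 0.5 -7.5 0 0 0")

```text
time_s: 22.05
ee_pos: [0.5775, -0.2383, 0.0213]
tcp_rot: [2.238, -2.095, -0.107]
contact_force: [-2.9, 0.7, 4.5]
grip_width: 0.555
```

Contact is light, so I'll release, back off and set up to press.

send_rows(increments="0 0 0 0 0 0;0 0 0 0 0 0;0 0 0 0 0 0;0 0 0 0 0 0;0 0 0 0 0 0;0 0 0 0 0 0", hand=0)

```text
time_s: 22.65
ee_pos: [0.5776, -0.2384, 0.021]
tcp_rot: [2.238, -2.095, -0.107]
contact_force: [0.0, -0.1, 0.2]
grip_width: 1.005
```

send_rows(increments="0 0 20 0 0 0;0 0 60 0 0 0;-10 -1 90 0 -3 0;-40 -3 90 0 -5.8 0;-73 -5 90 0 -5.8 0;-73 -5 90 0 -5.8 0;-73 -5 90 0 -5.8 0")

```text
time_s: 23.35
ee_pos: [0.5043, -0.2439, 0.1114]
tcp_rot: [2.288, -2.145, 0.008]
contact_force: [0.3, 0.4, -0.1]
grip_width: 1.003
```

send_rows(increments="0 0 0 0 0 0;0 0 0 0 0 0;0 0 0 0 0 0;0 0 0 0 0 0;0 0 0 0 0 0;0 0 0 0 0 0", hand=1)

```text
time_s: 23.95
ee_pos: [0.5047, -0.2433, 0.1109]
tcp_rot: [2.289, -2.144, 0.006]
contact_force: [-0.4, 0.3, -0.9]
grip_width: 0.002
```

```bash
python3 snap.py wrist w17;  python3 go.py 504.5 -243.5 38 -86.2 0
python3 - <<'E'
from h import *
w=load("pics/w17.npz")
print((pts(w,[(320,v) for v in range(100,310,15)])*1000).round(1))
E
```

```text
now [ 504.6 -243.3  110.9] t 24.0 F [-0.  -0.3  0.5] w -0.003
toolz target [ 0.  0. -1.]
delta [ -0.1  -0.2 -72.9] turn [ 0.36 -0.03  0.04]
[[ 596.3 -238.5   13.9]
 [ 587.7 -239.1   12.8]
 [ 579.7 -239.4   29.9]
 [ 571.5 -240.    32.2]
 [ 563.1 -240.5   32.6]
 [ 554.3 -241.1   32.2]
 [ 545.6 -241.7   33.8]
 [ 536.9 -242.2   35.3]
 [ 527.6 -242.9   35.4]
 [ 518.3 -243.5   36.1]
 [ 509.1 -244.1   37.9]
 [ 499.6 -244.7   39.2]
 [ 489.8 -245.3   40.1]
 [ 465.4 -247.3   12.9]]
```

View pics/w17.png

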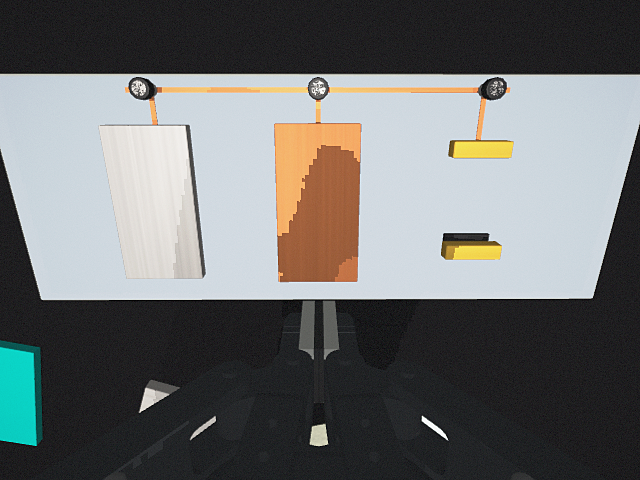

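send_rows(increments="0 0 -40 0.4 0 0;0 0 -68 0.4 0 0;0 0 -74 0.4 0 0;0 0 -77 0.4 0 0;0 0 -79 0.4 0 0;0 0 -81 0.4 0 0;0 0 -82 0.4 0 0;0 0 -83 0.4 0 0")

```text
time_s: 24.8
ee_pos: [0.5053, -0.2437, 0.0298]
tcp_rot: [2.293, -2.147, 0.001]
contact_force: [-8.2, 2.4, 23.3]
grip_width: 0.002
```

send_rows(increments="0 0 -0.5 0 0 0;0 0 -1 0 0 0;0 0 -1.5 0 0 0;0 0 -1.5 0 0 0")

```text
time_s: 25.2
ee_pos: [0.5053, -0.2437, 0.0296]
tcp_rot: [2.292, -2.147, 0.002]
contact_force: [-12.7, 4.9, 29.6]
grip_width: 0.0
```

send_rows(increments="0 0 30 0 0 0;0 0 80 0 0 0;-65 394 110 0 0 -8;-65 394 110 0 0 -8;-65 394 110 0 0 -8;-65 394 110 0 0 -8;-65 394 110 0 0 -8;-65 394 110 0 0 -8")

```text
time_s: 26.0
ee_pos: [0.4556, 0.0536, 0.1298]
tcp_rot: [-2.137, 2.302, -0.002]
contact_force: [0.8, 0.7, 0.8]
grip_width: 0.001
```

send_rows(increments="-30 135 0 0 0 0;-30 135 0 0 0 0;-30 135 0 0 0 0;-30 135 0 0 0 0;-30 135 0 0 0 0")

```text
time_s: 26.5
ee_pos: [0.4259, 0.1876, 0.1293]
tcp_rot: [-2.14, 2.299, 0.0]
contact_force: [0.4, -1.0, -1.1]
grip_width: 0.001
```

```bash
python3 snap.py top t18; python3 snap.py wrist w18; python3 snap.py scene s18; python3 greym.py pics/t18.npz
python3 - <<'E'
from h import *
t=load("pics/t18.npz"); h=cv2.cvtColor(t["color"],cv2.COLOR_RGB2HSV)
m=((h[...,1]>85)&(h[...,2]>120)&(h[...,0]<20)).astype(np.uint8); k=np.zeros_like(m); k[225:280,390:440]=m[225:280,390:440]; k=cv2.morphologyEx(k,cv2.MORPH_OPEN,np.ones((3,3)))
cs,_=cv2.findContours(k,cv2.RETR_EXTERNAL,cv2.CHAIN_APPROX_NONE); q=max(cs,key=cv2.contourArea)[:,0]
print(cv2.minAreaRect(np.float32(pts(t,q,.03)[:,:2]*1000)))
for u in (375,416): print((pts(t,[(u,v) for v in range(236,268,5)])[:,2]*1000).round(1))
cv2.imwrite("pics/t18c.png",cv2.resize(t["color"][200:300,80:500,::-1],None,fx=1.9,fy=1.9))
from cell import observe; print(observe()["ee_pos"])
E
```

```text
(array([ 528.2, -141.3]), array([96.5, 49.1]), 3.8)
((534.6995239257812, -240.6827850341797), (94.89832305908203, 49.300899505615234), 3.5270819664001465)
[30.5 24.  30.  28.  26.4 26.2 23.5]
[27.5 29.1 30.6 27.4 29.3 31.5 31. ]
[0.42641619 0.18557591 0.12901543]
```

View pics/t18c.png

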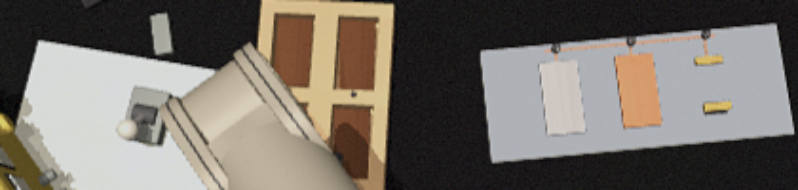

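View pics/w18.png

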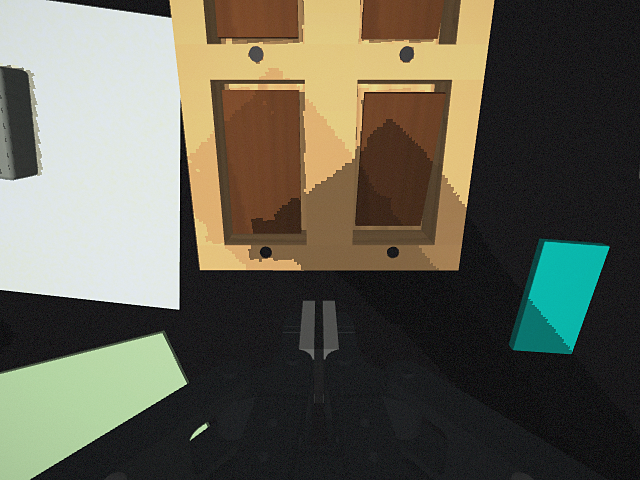

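Run:
```python
from h import *
t=load("pics/top0.npz"); s=load("pics/scene0.npz")
A=lambda c:R.from_rotvec(c["attitude"]).as_matrix()
def ray(c,uv):
    K=c["camera_matrix"]; d=A(c)@np.array([(uv[0]-K[0,2])/K[0,0],(uv[1]-K[1,2])/K[1,1],1]); return c["origin"],d/np.linalg.norm(d)
# ball pixel: top crop centre (161,228)/6+(120,230); scene crop (713,89)/4.4+(330,180)
a=(120+161/6,230+228/6); b=(330+713/4.4,180+89/4.4); print(a,b)
o1,d1=ray(t,a);o2,d2=ray(s,b)
M=np.c_[d1,-d2]; x=np.linalg.lstsq(M,o2-o1,rcond=None)[0]; p,q=o1+d1*x[0],o2+d2*x[1]; print("ball",((p+q)/2*1000).round(1),"gap mm",np.linalg.norm(p-q)*1000)
# block top corners in csw crop: (187,92),(302,118),(262,278),(158,250?)
cr=[(187,92),(300,118),(260,278)]
P=pts(t,[(120+u/6,230+v/6) for u,v in cr],.025)*1000; print(P.round(1), np.linalg.norm(P[0]-P[1]),np.linalg.norm(P[1]-P[2]),"centre",((P[0]+P[2])/2).round(1)); d=P[1]-P[2]; print("yaw",np.degrees(np.arctan2(d[1],d[0])))
```

```text
(146.83333333333334, 268.0) (492.0454545454545, 200.22727272727272)
ball [493.9 407.8  73. ] gap mm 1.3813625081249095
[[559.2 413.4  25. ]
 [546.8 366.5  25. ]
 [480.5 380.9  25. ]] 48.55555310131407 67.87506730651037 centre [519.8 397.2  25. ]
yaw -12.25268559861329
```

```bash
python3 - <<'E'
from h import *
t=load("pics/top0.npz"); s=load("pics/scene0.npz")
for c in (t,s):
    v,u=np.mgrid[0:480:2,0:640:2]; uv=np.c_[u.ravel(),v.ravel()]; p=pts(c,uv)
    g=(c["depth"][::2,::2].ravel()>0)&(p[:,2]>.06)&(p[:,0]>.2)&(p[:,0]<.6)&(p[:,1]>.3)
    q=p[g]; 
    for x in np.arange(.2,.6,.05):
        k=q[(q[:,0]>=x)&(q[:,0]<x+.05)]
        if len(k): print(round(x,2),len(k),"ymin",k[:,1].min().round(3),"zmax",k[:,2].max().round(3))
E
python3 go.py 459 415 125 -103 0;python3 go.py 459 415 62 -103 0
```

```text
0.2 64 ymin 0.596 zmax 0.194
0.25 424 ymin 0.526 zmax 0.199
0.3 688 ymin 0.463 zmax 0.211
0.35 672 ymin 0.463 zmax 0.237
0.4 552 ymin 0.492 zmax 0.237
0.45 481 ymin 0.395 zmax 0.201
0.5 337 ymin 0.399 zmax 0.198
0.55 21 ymin 0.582 zmax 0.193
0.2 2 ymin 0.611 zmax 0.193
0.25 112 ymin 0.538 zmax 0.198
0.3 273 ymin 0.465 zmax 0.202
0.35 731 ymin 0.463 zmax 0.235
0.4 812 ymin 0.491 zmax 0.235
0.45 735 ymin 0.394 zmax 0.215
0.5 607 ymin 0.396 zmax 0.198
0.55 186 ymin 0.576 zmax 0.195
now [426.4 185.6 129. ] t 26.65 F [ 0.3 -0.1 -0.4] w -0.001
toolz target [ 0.  0. -1.]
delta [ 32.6 229.4  -4. ] turn [-0.01 -0.01 -8.64]
now [426.4 185.6 129. ] t 26.65 F [ 0.3 -0.1 -0.4] w -0.001
toolz target [ 0.  0. -1.]
delta [ 32.6 229.4 -67. ] turn [-0.01 -0.01 -8.64]
```

send_rows(increments="33 230 -4 0 0 -8.6;33 230 -4 0 0 -8.6;33 230 -4 0 0 -8.6;33 230 -4 0 0 -8.6;33 230 -4 0 0 -8.6;33 230 -4 0 0 -8.6;33 230 -30 0 0 -8.6;33 230 -65 0 0 -8.6")

```text
time_s: 27.45
ee_pos: [0.4613, 0.4046, 0.0811]
tcp_rot: [-1.949, 2.454, 0.0]
contact_force: [0.8, 1.6, -1.0]
grip_width: 0.005
```

send_rows(increments="0 0 0 0 0 0;0 0 0 0 0 0")

```text
time_s: 27.65
ee_pos: [0.4566, 0.404, 0.0766]
tcp_rot: [1.959, -2.453, -0.0]
contact_force: [0.4, -0.3, 1.3]
grip_width: 0.002
```

```bash
python3 go.py 526 400 62 -103 0; python3 snap.py wrist w19; python3 snap.py scene s19
python3 - <<'E'
import cv2
i=cv2.imread("pics/s19.png")[150:290,400:560]; cv2.imwrite("pics/s19c.png",cv2.resize(i,None,fx=4,fy=4,interpolation=cv2.INTER_CUBIC))
E
```

```text
now [456.6 404.   76.6] t 27.65 F [ 0.4 -0.3  1.3] w 0.002
toolz target [ 0.  0. -1.]
delta [ 69.4  -4.  -14.6] turn [ 0.08 -0.12 -0.24]
```

View pics/w19.png

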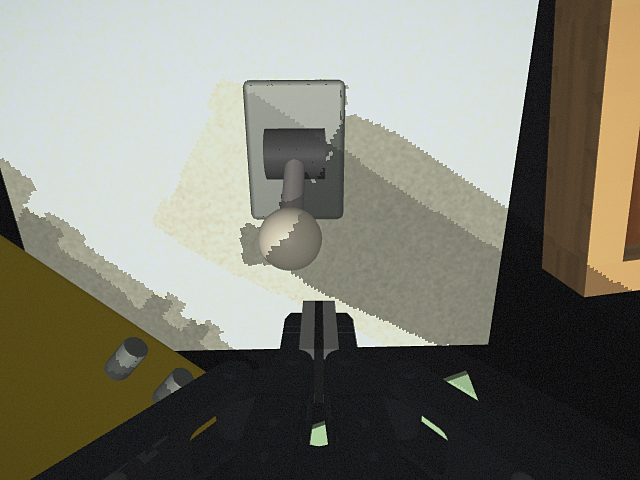

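View pics/s19c.png

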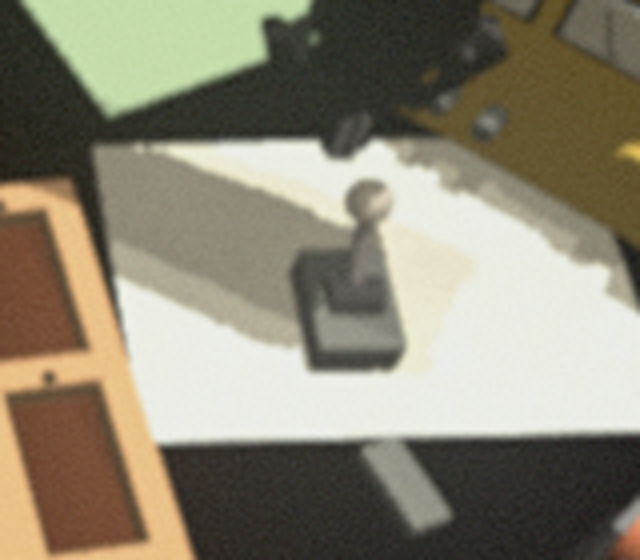

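```bash
python3 - <<'E'
from h import *
w=load("pics/w19.npz")
print((pts(w,[(290,239)],.0735)*1000).round(1),(pts(w,[(290,239)])*1000).round(1))
P=pts(w,[(244,82),(344,82),(343,217),(250,218)],.025)*1000;print(P.round(1),P.mean(0).round(1)); d=P[1]-P[2]; print(np.degrees(np.arctan2(d[1],d[0])))
d=P[0]-P[1];print(np.degrees(np.arctan2(-d[0],d[1])))
E
python3 go.py 458 416 62 -103 0
```

```text
[[493.4 408.1  73.5]] [[498.  405.9  88.2]]
[[560.4 417.4  25. ]
 [549.8 370.5  25. ]
 [484.1 384.4  25. ]
 [494.7 433.5  25. ]] [522.2 401.4  25. ]
-11.941408166799903
-12.762386488610723
now [458.7 402.6  78.5] t 27.75 F [ 0.3 -0.1 -0.4] w 0.001
toolz target [ 0.  0. -1.]
delta [ -0.7  13.4 -16.5] turn [-0.05 -0.01 -0.01]
```

send_rows(increments="-1 7 0 0 0 0;-1 13.5 -8 0 0 0;-1 13.5 -16 0 0 0;-1 13.5 -16 0 0 0;-1 13.5 -16 0 0 0")

```text
time_s: 28.25
ee_pos: [0.4563, 0.417, 0.0615]
tcp_rot: [1.958, -2.456, -0.002]
contact_force: [-0.6, 0.0, 0.5]
grip_width: 0.001
```

```bash
python3 go.py 458 416 62 -103 0
```

```text
now [456.3 417.   61.5] t 28.25 F [-0.6  0.   0.5] w 0.001
toolz target [ 0.  0. -1.]
delta [ 1.7 -1.   0.5] turn [-0.01 -0.09 -0.13]
```

send_rows(increments="10 -2 0 0 0 0;20 -4.5 0 0 0 0;29 -6.5 0 0 0 0;38 -8.5 0 0 0 0;46 -10 0 0 0 0;54 -12 0 0 0 0;60 -13.3 0 0 0 0;64 -14 0 0 0 0")

```text
time_s: 29.05
ee_pos: [0.5209, 0.403, 0.0616]
tcp_rot: [1.958, -2.456, -0.002]
contact_force: [-1.1, -0.0, -1.2]
grip_width: -0.004
```

```bash
python3 go.py 526 401 62 -103 0; python3 snap.py wrist w20
```

```text
now [520.9 403.   61.6] t 29.05 F [-1.1 -0.  -1.2] w -0.004
toolz target [ 0.  0. -1.]
delta [ 5.1 -2.   0.4] turn [-0.03 -0.07 -0.12]
```

View pics/w20.png

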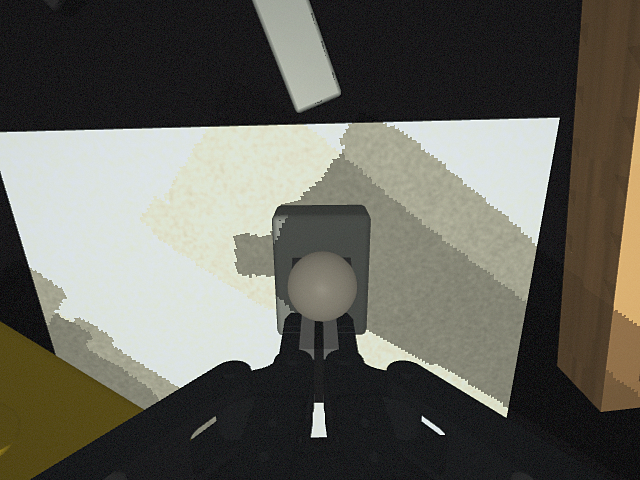

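Contact with the ball is good, so I'll keep pushing to the stop.

send_rows(increments="3 -0.7 0 0 0 0;5 -1.1 0 0 0 0;7 -1.5 0 0 0 0;9 -2 0 0 0 0;9 -2 0 0 0 0")

```text
time_s: 29.6
ee_pos: [0.5278, 0.402, 0.0617]
tcp_rot: [1.959, -2.453, -0.004]
contact_force: [-6.0, -0.7, 0.6]
grip_width: 0.003
```

send_rows(increments="2 -0.4 0 0 0 0;3 -0.7 0 0 0 0;4 -0.9 0 0 0 0;4 -0.9 0 0 0 0")

```text
time_s: 30.0
ee_pos: [0.5283, 0.4021, 0.0616]
tcp_rot: [1.958, -2.448, -0.009]
contact_force: [-19.9, -1.8, 9.4]
grip_width: 0.002
```

send_rows(increments="-5 1 0 0 0 0;-20 4 0 0 0 0;-45 9 0 0 0 0;-55 11 30 0 0 0;-55 11 90 0 0 0;-60 11 120 0 0 0;-60 11 120 0 0 0")

```text
time_s: 30.7
ee_pos: [0.4756, 0.4138, 0.1892]
tcp_rot: [-1.952, 2.447, 0.004]
contact_force: [-0.3, 0.0, 0.4]
grip_width: 0.001
```

```bash
python3 snap.py wrist w21; python3 snap.py top t21; python3 snap.py scene s21;python3 - <<'E'
from h import *
s=load("pics/scene0.npz")
i=cv2.imread("pics/s21.png"); cv2.imwrite("pics/s21c.png",cv2.resize(i[150:290,400:560],None,fx=4,fy=4,interpolation=cv2.INTER_CUBIC))
E
```

```text
(no output)
```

View pics/w21.png

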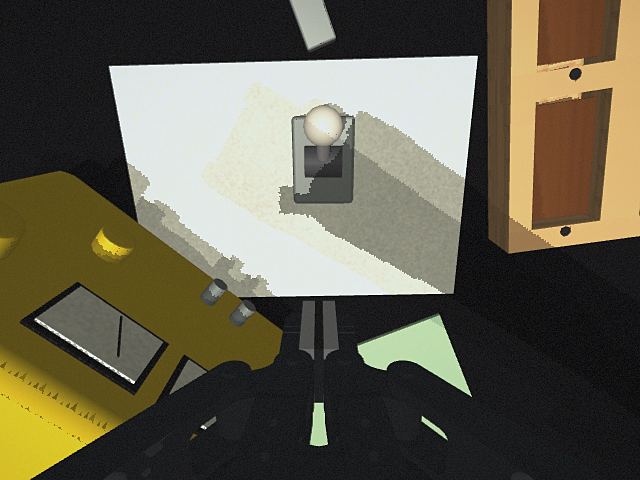

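View pics/s21c.png

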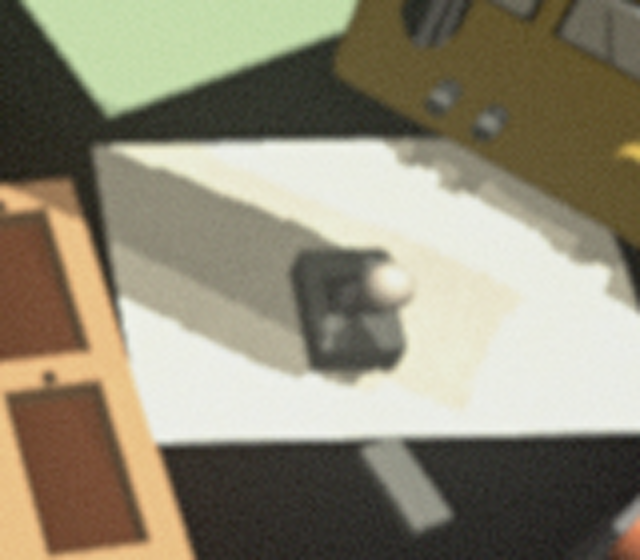

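View pics/t21.png

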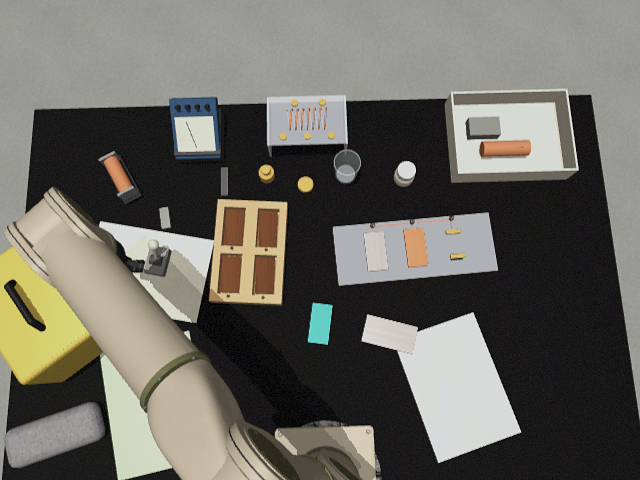

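```bash
python3 greym.py pics/t21.npz
python3 - <<'E'
from h import *
w=load("pics/w21.npz"); t=load("pics/t21.npz"); t0=load("pics/top0.npz")
b=pts(w,[(323,125.5)],.0745)[0]*1000; print("ball",b.round(1), "travel",np.hypot(*(b[:2]-[493.5,408.0])).round(1),"full 57.5")
h=cv2.cvtColor(t["color"],cv2.COLOR_RGB2HSV)
m=((h[...,1]>85)&(h[...,2]>120)&(h[...,0]<20)).astype(np.uint8); k=np.zeros_like(m); k[225:280,390:440]=m[225:280,390:440]; k=cv2.morphologyEx(k,cv2.MORPH_OPEN,np.ones((3,3)))
cs,_=cv2.findContours(k,cv2.RETR_EXTERNAL,cv2.CHAIN_APPROX_NONE); q=max(cs,key=cv2.contourArea)[:,0]
print(cv2.minAreaRect(np.float32(pts(t,q,.03)[:,:2]*1000)))
d=np.abs(t["color"].astype(int)-t0["color"]).sum(2)>90
print("changed px near bystanders",d[140:200,215:425].sum(), d[205:230,158:175].sum(), d[305:355,305:420].sum())
s=load("pics/s21.npz")
# plate level from scene depth
for name,c in (("grey",(528.6,-141.4)),("copper",(535.5,-241))):
    u=np.array([np.cos(.0663),np.sin(.0663)]); v=np.array([-u[1],u[0]]); 
    for e in (-40,-20,0,20,40):
        P=[np.r_[(np.array(c)+e*u+y*v)/1e3,.03] for y in np.arange(-18,19,3)]
        z=[pts(s,proj(s,p)[0])[0,2]*1000 for p in P]; print(name,e,np.median(z).round(1),end="; ")
E
```

```text
(array([ 528.2, -141.3]), array([96.5, 49.1]), 3.8)
ball [550.4 395.1  74.5] travel 58.3 full 57.5
((534.7081909179688, -240.8223876953125), (94.87525177001953, 49.35066604614258), 3.8034839630126953)
changed px near bystanders 0 0 0
grey -40 30.3; grey -20 30.9; grey 0 29.5; grey 20 29.6; grey 40 30.6; copper -40 30.6; copper -20 31.1; copper 0 30.1; copper 20 30.4; copper 40 30.9;
```

```bash
python3 -c "
from cell import job_done,observe
print(observe()['contact_force']); print(job_done())"
```

```text
[-0.96656848 -0.09210251 -1.55398657]
the job is handed in; nothing more can be done
None
```

Both plates that were in the tray are now home on the contact board, and the toggle switch is fully on. The grey plate from nest3 is in bay2 and the copper plate from nest1 is in bay1; the other two nests were empty. I threw the switch only after both plates were pressed down, and the job was handed in at about 31 s.

- **Level:** the scene camera's depth reads both plate tops at about 30 mm all along (29.5–31.1 mm).
- **Centring:** measured from above, both plates sit about 1.5 mm towards −x of their bay centres. About half of that probably comes from the camera seeing the plates' near side faces, and I did not correct the rest. They are within about 0.5 mm across, and their angle matches the board's (3.8°).
- **Switch:** the ball moved 58.3 mm against the 57.5 mm expected for full travel. The push met a firm stop at about 20 N.
- **Other things on the bench:** the areas I compared around the loose objects and both look-alike slabs show no change in the top view. The arm was clear of everything at hand-in.

One depth fit right after the first press suggested a tilt, but it had taken in points off the plate; the point-by-point heights showed it level. I saw no plate knocked aside and no slip of the grip.

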